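# Charge the mill jar, then hold the roller mill's guard half open

### The job

Pour all seven grinding balls from the steel beaker into the open white mill jar without spilling any, and stand the empty beaker upright on the bench. Then raise the clear guard of the green roller mill and hold it half open, 45 degrees up from closed, so that your workmate can lid the jar and lay it on the rollers. The guard falls shut when let go, so finish while still holding it there; leave the jar and the other things on the bench where they are.

Things in the scene. Friction and masses are not known exactly. Their poses are not given: they have to be found in the camera images.
- cup_center (a point): slightly tapered round steel beaker, open at the top, standing upright with the seven balls in it: 75 tall, 60 across the foot, 66 across the rim, wall 3; about 0.22 kg with the balls. This point is on its axis half-way up (37.5 above the bench); z points to its mouth
- ball1_center (a point): white ceramic grinding ball 1 of 7, 17 across; this point is its centre. It starts in the beaker with the others, lying in one layer on its floor, 4 above the bench
- ball2_center (a point): white ceramic grinding ball 2 of 7, 17 across; this point is its centre. It starts in the beaker with the others, lying in one layer on its floor, 4 above the bench
- ball3_center (a point): white ceramic grinding ball 3 of 7, 17 across; this point is its centre. It starts in the beaker with the others, lying in one layer on its floor, 4 above the bench
- ball4_center (a point): white ceramic grinding ball 4 of 7, 17 across; this point is its centre. It starts in the beaker with the others, lying in one layer on its floor, 4 above the bench
- ball5_center (a point): white ceramic grinding ball 5 of 7, 17 across; this point is its centre. It starts in the beaker with the others, lying in one layer on its floor, 4 above the bench
- ball6_center (a point): white ceramic grinding ball 6 of 7, 17 across; this point is its centre. It starts in the beaker with the others, lying in one layer on its floor, 4 above the bench
- ball7_center (a point): white ceramic grinding ball 7 of 7, 17 across; this point is its centre. It starts in the beaker with the others, lying in one layer on its floor, 4 above the bench
- jar_mouth (a point): white porcelain mill jar, a straight open cylinder standing upright on the bench: 100 across, 110 tall, mouth 84 across inside, floor 10 thick, about 0.9 kg, loose. This point is the centre of its mouth, on the rim plane 110 above the bench; z points up out of it. Fixed equipment lines the bench's edges: to the robot's right, near y = -0.68 m, a tool crock (210 tall), a stack of plaster moulds (140 tall) and a slip tub (182 tall)
- mill: bench roller mill (fixed): green base 270 deep (x) by 380 wide (y), feet to hinge rod 190 tall, a grey drive housing 167 tall on its +y end. Origin: centre of its underside on the bench. Its x points away from the operator, its front (-x) faces the robot, turned by a few degrees of yaw. Two rubber rollers lie along y under the guard, between green end cheeks
- guard (a joint): hinge angle of the mill's clear guard: 0 closed, grows as the front edge rises, 0.785 is 45 degrees, stop at 1.4. No spring or catch: it falls shut from every angle; its weight (about 0.7 kg) takes 2.5 to 4.5 N upwards at the pull bar
- guard_hinge (a point): point on the guard's hinge axis at the middle of its width, 190 above the bench; moves and turns with the guard. The hinge axis is this frame's y (parallel to the bench and the mill's y); opening turns it positively about +y. In the mill's frame it lies at (120, -45, 190)
- guard_handle (a point): middle of the black pull bar on the guard's sloping front: a round bar 14 thick, 150 long along y, free for the fingers between its two posts at 68 either side. It turns with the guard and has its axes; in the guard_hinge frame it lies at (-231, 0, -51). Closed, the bar is 139 above the bench; the clear front sheet slopes down towards the robot at 40 degrees below level, and the bar stands 45 off it (axis to sheet, square to the sheet), 30 up from its lower edge
- jar_lid: white porcelain lid of the jar, disc 98 across and 12 thick with a knob, 30 high in all, lying on the bench; origin at the centre of its underside; to be left alone
- glaze_bottle: white bottle with a blue cap, 64 across, 150 tall; origin at the centre of its underside; to be left alone
- test_bowl: terracotta bowl, 120 across, 50 tall; origin at the centre of its underside; to be left alone
- glaze_brush: wooden-handled brush, under 30 high, lying flat on the bench near the robot; origin at the centre of its underside; to be left alone
- sieve: round wooden sieve with a brass mesh, 124 across, 45 tall; origin at the centre of its underside; to be left alone
Things that resemble listed ones, but are neither listed nor needed, are in the scene too. There is more than one size of the part that bears cup_center; the job needs the largest. Of the things shaped like the part that bears jar_mouth, the white one is meant.

How it is judged:
On the way, in this order (a step that is already met when the one before it is completed fails the run):
1. all seven balls are in the jar (horizontal distance between each of ball1_center, ball2_center, ball3_center, ball4_center, ball5_center, ball6_center, ball7_center and jar_mouth below 0.042 m and z of ball1_center in the frame of jar_mouth between -0.105 and -0.01 m and z of ball2_center in the frame of jar_mouth between -0.105 and -0.01 m and z of ball3_center in the frame of jar_mouth between -0.105 and -0.01 m and z of ball4_center in the frame of jar_mouth between -0.105 and -0.01 m and z of ball5_center in the frame of jar_mouth between -0.105 and -0.01 m and z of ball6_center in the frame of jar_mouth between -0.105 and -0.01 m and z of ball7_center in the frame of jar_mouth between -0.105 and -0.01 m), for 0.3 s.
2. the beaker stands upright on the bench, let go (height (world z) of cup_center between 0.03 and 0.045 m and angle between cup_center's own z axis and vertical below 0.12 rad and distance between the grasp point and cup_center above 0.08 m), for 0.2 s.
3. the guard is held by the fingers half open, at 45 degrees (value of joint guard between 0.654 and 0.916 rad and contact force between the fingers and guard above 1 N), for 0.3 s.
At the end, for the whole second after the job is handed in: Guard still at 45 degrees (within 7.5), fingers pressing on it with over 1 N; all seven balls in the jar; beaker upright on the bench, let go; jar upright; jar, lid, bottle, bowl, brush and sieve within 40 mm of where they were (all of step 1 and all of step 2 and all of step 3 and velocity of joint guard between -0.1 and 0.1 rad/s and angle between jar_mouth's own z axis and vertical below 0.1 rad and height (world z) of jar_mouth below 0.118 m and distance of each of jar_mouth, jar_lid, glaze_bottle, test_bowl, glaze_brush, sieve from where it was at the start of the episode below 0.04 m); the arm keeps its last pose, push and grip.
It fails at once if the jar is knocked over (angle between jar_mouth's own z axis and vertical above 0.5 rad).
It also fails if it takes over 72 s, if anything falls off the work surface, if the arm or the gripper's body presses on something with over 40 N, if the wrist force passes 120 N, or if a joint passes its speed limit or range.

### The arm

A 6-joint arm with a two-finger parallel gripper is mounted at the origin on the work surface. World frame = base frame: x ahead of the robot, y to its left, z up, the work surface at z = 0. Lengths are in m, angles in rad, forces in N, time in s.
With the tool pointing down it reaches from about 0.25 to 0.775 m from the base axis. Payload 8.9 kg.
Tool frame: the origin (TCP) lies on the centre line of the jaws, within the pads' length; the fingertips stand 25 mm ahead of it and the grasp point (between the pads) lies 6 mm ahead of it; z points along the fingers, y is the line along which they close (so a half turn about z gives the same grasp; the last joint's range is limited). The gripper opens to 85 mm and grips with 20 to 120 N. Pads are 22 mm wide; open, the fingers measure 114 mm over their backs; the gripper's body (76 mm by 85 mm) begins 54 mm behind the grasp point. The pads swing forward as they close: fully open they stand 13 mm farther back than shut.
Start: joints at [-1.384, 0.291, -0.153, 1.127, 0, 1.431], TCP at [0.168, -0.497, 0.226] pointing down, gripper open.
Joint ranges: [-2.52, 2.52], [-0.91, 1.74], [-1.3, 1.37], [-1.96, 2.02], [-1.52, 1.47], [-3.14, 3.14]. Speed limits (rad/s): [2.22, 2.22, 2.79, 3.14, 3.14, 3.14].

### API

Orientations are given as a rotation vector (axis times angle).
In Python, from station import bot gives the robot as it stands. The module is installed in compiled form; this text tells all that it offers.
- The arm moves only by the shell command python3 -m pendant 'ROWS' [FORCE]. ROWS is JSON, a list of rows, each an object of numbers: "fingers": the opening, from -1 (shut) to 1 (fully open); "tx", "ty", "tz": the shift along the tool's x, y, z in m; "yaw": the turn about the tool's z in degrees. A call has 1 to 10 rows; each row shifts and turns the commanded pose from where the row before left it, along the tool's axes as they then stand; what a row does not reach is not made up. A row lasts 1/12 s, in which the tool goes at most 41.7 mm and 7.16 degrees, less where a joint would pass 70% of its speed; a pose out of reach is approached as far as the arm can. A call is refused whole if a number of a shift passes 0.0417 or a number of a turn 7.16, either way. A call with a gripper value outside its range is refused whole. The fingers move at their own pace and stop on an object; FORCE is the grip in N (left out, the last holds). Time passes only in rows, so rows that do not move let the fingers close. It gives the time, the measured TCP pose, the force, the opening and the grip force at its end, in the units of the state.
- bot.observe(): the state, without advancing time (a new reading comes with each control period).
- bot.get_image(name): name is "scene" or "top" or "wrist"; returns a dict with "pixels" (480x640x3 uint8, red, green, blue), "z_map" (480x640 float32, m along the optical axis (not along the pixel's ray), 0 where there is no reading), "mtx" (3x3 intrinsics, pixels), "eye" and "attitude" of the camera in the world. Camera axes: x right, y up, looking along -z (the intrinsics and any distortion apply to the point x, -y, -z); pixel columns grow to the right and rows downward; lengths in m; the calibration is good to about 2 mm. A picture is of the moment at which its call begins.
- bot.sign_off(): hands the job in; it is judged then, once.
Trained networks look in the newest picture that a camera, given by its name, has taken for a name from the list of things; names that differ only in an ending like _2 or _b are one class to them, and where a whole thing is asked for, a point or a joint stands for the part that bears it (a point fixed in the world has none). Each returns a list of dicts, best first, with "score" (0 to 1); they miss things now and then, are a little off and sometimes report something else, mostly with a low value. They report only what shows in the picture. A call takes as long as a camera call. They do not tell look-alikes from the thing itself.
- bot.look_for(camera, query): "extent" ([left, top, right, bottom] in pixels, round what is visible of it).
- bot.masks_of(camera, query): "region" (480x640 bool, what is visible of it) and "extent" ([left, top, right, bottom] in pixels, round what is visible of it).
- bot.spot_point(camera, query): "at" ([column, row] in pixels: a listed point, or the origin of a listed thing).
The state is a dict: "time_s": time; "joint_pos": joint angles; "joint_velocities": joint speeds; "joint_efforts": joint torques, N m; "position": TCP position; "tcp_rot": TCP orientation; "wrist_force": force on the tool from outside, world axes, zero at the start; "wrist_torque": the same for the moment, N m; "width": opening from 0.0 (shut) to 1.0 (fully open); "grip_force": force on a finger pad.
Only numpy, scipy, OpenCV 4.12 (cv2) and the standard library are available. Lean on these libraries where they do the work, as an engineer would, in place of code of your own. Each camera call takes 0.05 s, during which the arm holds its last target. There are 200 camera calls.

## Working session

There is one attempt and no reset: what is moved stays moved. The work goes in short steps, Python scripts to look and compute and a shell command to move; the robot and the scene stay as the last step left them, time stands still between calls to the robot, and variables do not carry over. Pictures are saved under pics/ and viewed, at most 10 in all, crops included, and the job is handed in when it is done.

```bash
mkdir -p pics
cat > h.py <<'E'
import numpy as np, cv2
from station import bot
from scipy.spatial.transform import Rotation as R
def att(im):
    a=np.array(im["attitude"],float)
    return a if a.shape==(3,3) else (R.from_rotvec(a).as_matrix() if a.size==3 else R.from_quat(a).as_matrix())
def world(im,u,v,z=None):
    K=np.array(im["mtx"]);d=im["z_map"][v,u] if z is None else z
    c=np.stack([(u-K[0,2])/K[0,0]*d,-(v-K[1,2])/K[1,1]*d,-d],-1)
    return c@att(im).T+np.array(im["eye"])
def plane(im,u,v,h):
    p=world(im,np.array(u),np.array(v),1.0);e=np.array(im["eye"]);r=p-e
    return e+r*((h-e[2])/r[2])
def save(n,im): cv2.imwrite("pics/"+n+".png",im["pixels"][:,:,::-1])
E
python3 - <<'E'
from h import *
s=bot.observe();print({k:np.round(v,3).tolist() for k,v in s.items()})
for c in("scene","top"):
    im=bot.get_image(c);save(c+"0",im);print(c,im["eye"],np.round(im["attitude"],3).tolist(),np.round(im["mtx"],1).tolist(),[k for k in im])
    for q in("cup_center","jar_mouth","mill","guard_handle","guard_hinge","ball1_center","jar_lid","glaze_bottle","test_bowl","glaze_brush","sieve"):
        for d in bot.spot_point(c,q)[:3]:
            u,v=np.round(d["at"]).astype(int)
            print(q,round(d["score"],2),u,v,np.round(world(im,u,v),3))
E
```

```text
{'time_s': 0.0, 'joint_pos': [-1.384, 0.291, -0.154, 1.127, 0.0, 1.431], 'joint_velocities': [-0.001, -0.001, -0.002, -0.001, -0.001, 0.001], 'joint_efforts': [-0.001, -53.714, 33.138, 0.016, -0.0, -0.0], 'position': [0.168, -0.497, 0.226], 'tcp_rot': [-3.099, -0.509, 0.0], 'wrist_force': [0.074, 0.1, 0.566], 'wrist_torque': [0.0, -0.016, -0.019], 'grip_force': 0.0, 'width': 1.0}
scene [ 1.3091903  -0.21287319  1.2947518 ] [0.49, 0.402, 1.351] [[500.5, 0.0, 322.3], [0.0, 500.5, 240.4], [0.0, 0.0, 1.0]] ['pixels', 'z_map', 'mtx', 'eye', 'attitude']
cup_center 0.74 295 272 [ 0.575 -0.155  0.018]
cup_center 0.72 337 290 [ 0.65  -0.044  0.008]
cup_center 0.51 294 247 [ 0.481 -0.144  0.007]
jar_mouth 0.68 245 244 [ 0.481 -0.287  0.061]
jar_mouth 0.58 255 190 [ 0.289 -0.237  0.069]
jar_mouth 0.41 183 301 [ 0.643 -0.469  0.073]
mill 0.73 436 251 [0.679 0.207 0.195]
mill 0.64 454 255 [0.703 0.246 0.203]
guard_handle 0.85 416 205 [0.385 0.271 0.   ]
guard_hinge 0.66 453 255 [0.703 0.244 0.204]
jar_lid 0.86 245 322 [ 0.708 -0.314  0.018]
jar_lid 0.71 416 200 [0.468 0.223 0.142]
glaze_bottle 0.
[... 322 characters left out ...]
ye', 'attitude']
cup_center 0.94 346 222 [ 0.607 -0.146  0.02 ]
cup_center 0.72 346 268 [ 0.5   -0.143  0.003]
cup_center 0.55 301 202 [ 0.663 -0.041  0.003]
jar_mouth 0.9 411 249 [ 0.54  -0.297  0.011]
jar_mouth 0.73 352 228 [ 0.593 -0.16   0.017]
mill 0.91 165 242 [0.546 0.236 0.158]
guard_handle 0.78 176 280 [0.469 0.215 0.147]
guard_hinge 0.76 155 167 [0.692 0.247 0.203]
ball1_center 0.49 340 222 [ 0.608 -0.132  0.021]
jar_lid 0.94 411 184 [ 0.695 -0.304  0.024]
glaze_bottle 0.71 484 217 [ 0.6   -0.454  0.07 ]
test_bowl 0.63 335 146 [ 0.801 -0.127  0.008]
glaze_brush 0.89 300 319 [ 0.385 -0.033  0.021]
glaze_brush 0.24 486 218 [ 0.596 -0.455  0.079]
sieve 0.68 167 374 [0.271 0.269 0.011]
```

View pics/scene0.png

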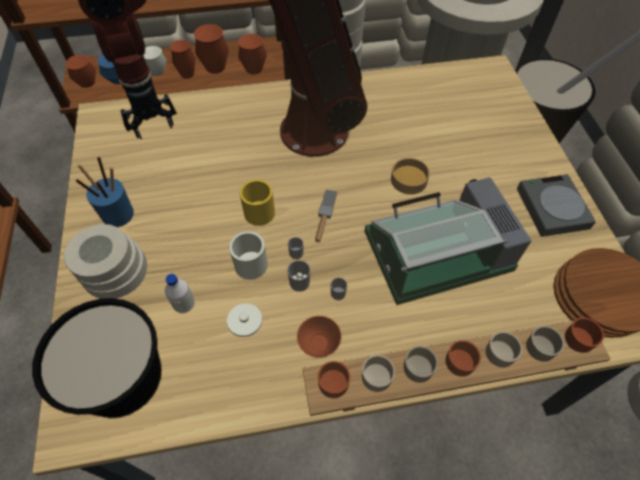

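View pics/top0.png

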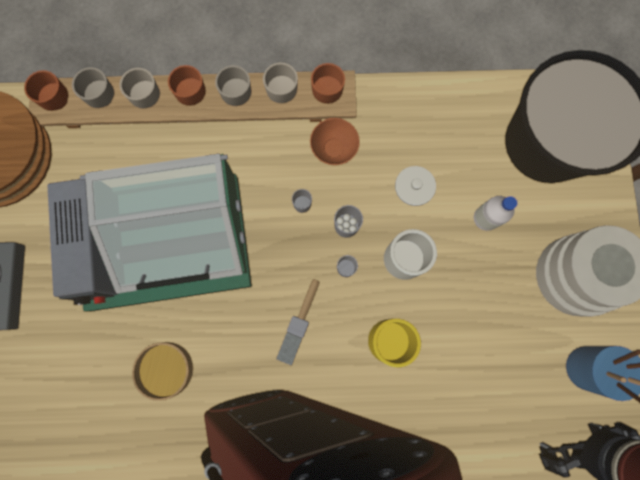

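Run:
```python
from h import *
for c in("top","scene"):
    im=bot.get_image(c)
    V,U=np.mgrid[0:480,0:640];P=world(im,U,V)
    def fit(name,cx,cy,r,zl,zh):
        m=(np.hypot(P[...,0]-cx,P[...,1]-cy)<r)&(P[...,2]>zl)&(P[...,2]<zh)&(im["z_map"]>0)
        p=P[m];q=p[:,:2].astype(np.float32)
        if len(q)<5: print(name,len(q));return
        (x,y),rr=cv2.minEnclosingCircle(q);print(c,name,len(q),round(x,4),round(y,4),round(rr,4),p[:,2].max().round(4),np.median(p[:,2]).round(4))
    fit("jar",.52,-.29,.08,.1,.12);fit("beaker",.59,-.15,.05,.066,.085)
    fit("cupS1",.5,-.143,.04,.03,.08);fit("cupS2",.663,-.041,.04,.03,.08);fit("yellow",.3,-.24,.08,.08,.13)
    m=(P[...,2]>.185)&(P[...,0]>.4)&(P[...,0]<.9)&(abs(P[...,1]-.25)<.25);p=P[m];print("hinge",len(p),p.min(0),p.max(0))
    # pull bar: dark pixels near
    g=im["pixels"].max(2)<60;m=g&(P[...,2]>.125)&(P[...,2]<.16)&(abs(P[...,0]-.45)<.06)&(abs(P[...,1]-.2)<.15)
    p=P[m];print("bar",len(p));
    if len(p)>5:
        b=cv2.fitLine(p[:,:2].astype(np.float32),cv2.DIST_L2,0,.01,.01).ravel();t=(p[:,:2]-b[2:])@b[:2];print(b,t.min(),t.max(),b[2:]+b[:2]*(t.min()+t.max())/2,np.median(p[:,2]),p[:,2].max())
    # drive housing top
    m=(abs(P[...,2]-.167)<.006)&(P[...,0]>.4)&(P[...,0]<.8)&(P[...,1]>.3)&(P[...,1]<.5);p=P[m]
    if len(p)>20: print("housing",len(p),cv2.minAreaRect(p[:,:2].astype(np.float32)))
```

```text
top jar 586 0.5199 -0.2815 0.0505 0.1188 0.1109
top beaker 167 0.6033 -0.1479 0.0334 0.083 0.075
top cupS1 119 0.5009 -0.1418 0.0238 0.061 0.0532
top cupS2 159 0.6583 -0.0431 0.024 0.0624 0.0496
top yellow 729 0.331 -0.2349 0.0501 0.1169 0.1103
hinge 8475 [0.55713906 0.10002712 0.18500349] [0.72210514 0.40183972 0.20610411]
bar 338
[ 0.12333719 -0.9923648   0.46628338  0.22345708] -0.07159385292762285 0.07341752985325505 [0.46639584 0.22255221] 0.1456895124228142 0.15054245778376318
housing 4949 ((0.567969560623169, 0.3862484097480774), (0.2388981431722641, 0.1678476333618164), 6.901195049285889)
scene jar 370 0.5199 -0.2803 0.0523 0.1169 0.1098
scene beaker 141 0.6042 -0.1455 0.0344 0.0827 0.0744
scene cupS1 172 0.5015 -0.1399 0.028 0.0636 0.0465
scene cupS2 164 0.6585 -0.0435 0.0251 0.0603 0.0462
scene yellow 508 0.3313 -0.2346 0.0516 0.1191 0.1044
hinge 4036 [0.56100798 0.10074128 0.18504223] [0.72485858 0.40122196 0.20820097]
bar 119
[ 0.12129533 -0.9926165   0.4709419   0.21949513] -0.07201702054065093 0.06813275773336079 [0.47070633 0.22142292] 0.14653610389618676 0.15226698223857937
housing 1913 ((0.568712592124939, 0.38831624388694763), (0.24292758107185364, 0.1660211980342865), 7.487692832946777)
```

```bash
python3 -m pendant '[{"fingers":1,"yaw":6.2},{"yaw":6.2},{"yaw":6.2},{"tx":0.03,"ty":-0.024},{"tx":0.03,"ty":-0.024},{"tx":0.03,"ty":-0.024},{"tx":0.03,"ty":-0.024},{"tx":0.03,"ty":-0.024},{"tx":0.03,"ty":-0.024},{"tx":0.03,"ty":-0.024}]' 20; python3 -m pendant '[{"tx":0.03,"ty":-0.024},{"tx":0.03,"ty":-0.024},{"tx":0.03,"ty":-0.024},{"tx":0.03,"ty":-0.024},{"tx":0.03,"ty":-0.024},{"tx":0.03,"ty":-0.024},{"tx":0.03,"ty":-0.024},{},{}]'
python3 - <<'E'
from h import *
s=bot.observe();m=R.from_rotvec(s["tcp_rot"]).as_matrix();print(m.round(3),s["position"])
d=m.T@(np.array([.6035,-.147,.048])-s["position"]);print(d)
E
```

```text
[[ 0.947  0.32  -0.   ]
 [ 0.32  -0.947  0.   ]
 [-0.    -0.    -1.   ]] [ 0.16804702 -0.4973596   0.22629569]
[ 0.52470175 -0.19250093  0.17830303]validation failed for argument at $[0]...
validation failed for argument at $[0]...
```

```bash
python3 -m pendant '[{"fingers":1,"tx":0,"ty":0,"tz":0,"yaw":6.2},{"fingers":1,"tx":0,"ty":0,"tz":0,"yaw":6.2},{"fingers":1,"tx":0,"ty":0,"tz":0,"yaw":6.2},{"fingers":1,"tx":0.03,"ty":-0.024,"tz":0,"yaw":0}]' 20
```

```text
time_s: 1.63
position: [0.1952, -0.4765, 0.2261]
tcp_rot: [3.139, -0.016, -0.002]
wrist_force: [0.2, 0.3, 0.2]
width: 0.999
grip_force: 0.0
```

```bash
python3 -m pendant '[{"fingers":1,"tx":0.03,"ty":-0.024,"tz":0,"yaw":0},{"fingers":1,"tx":0.03,"ty":-0.024,"tz":0,"yaw":0},{"fingers":1,"tx":0.03,"ty":-0.024,"tz":0,"yaw":0},{"fingers":1,"tx":0.03,"ty":-0.024,"tz":0,"yaw":0},{"fingers":1,"tx":0.03,"ty":-0.024,"tz":0,"yaw":0},{"fingers":1,"tx":0.03,"ty":-0.024,"tz":0,"yaw":0},{"fingers":1,"tx":0.03,"ty":-0.024,"tz":0,"yaw":0},{"fingers":1,"tx":0.03,"ty":-0.024,"tz":0,"yaw":0},{"fingers":1,"tx":0.03,"ty":-0.024,"tz":0,"yaw":0},{"fingers":1,"tx":0.03,"ty":-0.024,"tz":0,"yaw":0}]'; python3 -m pendant '[{"fingers":1,"tx":0.03,"ty":-0.024,"tz":0,"yaw":0},{"fingers":1,"tx":0.03,"ty":-0.024,"tz":0,"yaw":0},{"fingers":1,"tx":0.03,"ty":-0.024,"tz":0,"yaw":0},{"fingers":1,"tx":0.01,"ty":-0.01,"tz":0,"yaw":0},{"fingers":1,"tx":0,"ty":0,"tz":0,"yaw":0}]'
python3 - <<'E'
from h import *
im=bot.get_image("wrist");save("wrist0",im)
s=bot.observe();m=R.from_rotvec(s["tcp_rot"]).as_matrix()
print("need",m.T@(np.array([.6035,-.147,.048])-s["position"]))
V,U=np.mgrid[0:480,0:640];P=world(im,U,V)
mk=(np.hypot(P[...,0]-.6035,P[...,1]+.147)<.05)&(P[...,2]>.066)&(P[...,2]<.085)&(im["z_map"]>0)
q=P[mk][:,:2].astype(np.float32);print(len(q),cv2.minEnclosingCircle(q) if len(q)>5 else 0)
E
```

```text
time_s: 2.47
position: [0.4991, -0.2315, 0.2264]
tcp_rot: [3.141, 0.002, 0.0]
wrist_force: [0.0, -0.5, 0.1]
width: 0.999
grip_force: 0.0
time_s: 2.88
position: [0.5996, -0.1483, 0.2257]
tcp_rot: [-3.141, -0.008, -0.0]
wrist_force: [-0.2, 0.1, -0.0]
width: 1.002
grip_force: 0.0
need [ 0.00554042 -0.00267321  0.17772329]
1416 ((0.6043771505355835, -0.14777448773384094), 0.032972488552331924)
```

```bash
python3 -m pendant '[{"fingers":1,"tx":0.005,"ty":-0.002,"tz":0,"yaw":0},{"fingers":1,"tx":0,"ty":0,"tz":0.04,"yaw":0},{"fingers":1,"tx":0,"ty":0,"tz":0.04,"yaw":0},{"fingers":1,"tx":0,"ty":0,"tz":0.04,"yaw":0},{"fingers":1,"tx":0,"ty":0,"tz":0.035,"yaw":0},{"fingers":1,"tx":0,"ty":0,"tz":0.022,"yaw":0},{"fingers":1,"tx":0,"ty":0,"tz":0,"yaw":0},{"fingers":-1,"tx":0,"ty":0,"tz":0,"yaw":0},{"fingers":-1,"tx":0,"ty":0,"tz":0,"yaw":0},{"fingers":-1,"tx":0,"ty":0,"tz":0,"yaw":0}]' 25;python3 -m pendant '[{"fingers":-1,"tx":0,"ty":0,"tz":0,"yaw":0},{"fingers":-1,"tx":0,"ty":0,"tz":0,"yaw":0},{"fingers":-1,"tx":0,"ty":0,"tz":0,"yaw":0},{"fingers":-1,"tx":0,"ty":0,"tz":-0.03,"yaw":0},{"fingers":-1,"tx":0,"ty":0,"tz":-0.03,"yaw":0},{"fingers":-1,"tx":0,"ty":0,"tz":-0.03,"yaw":0},{"fingers":-1,"tx":0,"ty":0,"tz":0,"yaw":0}]'
python3 - <<'E'
from h import *
im=bot.get_image("scene");cv2.imwrite("pics/s1.png",cv2.resize(im["pixels"][180:330,200:400,::-1],None,fx=4,fy=4))
E
```

```text
time_s: 3.77
position: [0.604, -0.1498, 0.0517]
tcp_rot: [3.14, 0.001, 0.005]
wrist_force: [-0.1, -0.8, -1.7]
width: 0.737
grip_force: 27.9
time_s: 4.35
position: [0.606, -0.1501, 0.1461]
tcp_rot: [3.138, 0.002, 0.014]
wrist_force: [1.1, -0.4, -1.5]
width: 0.736
grip_force: 29.7
```

View pics/s1.png

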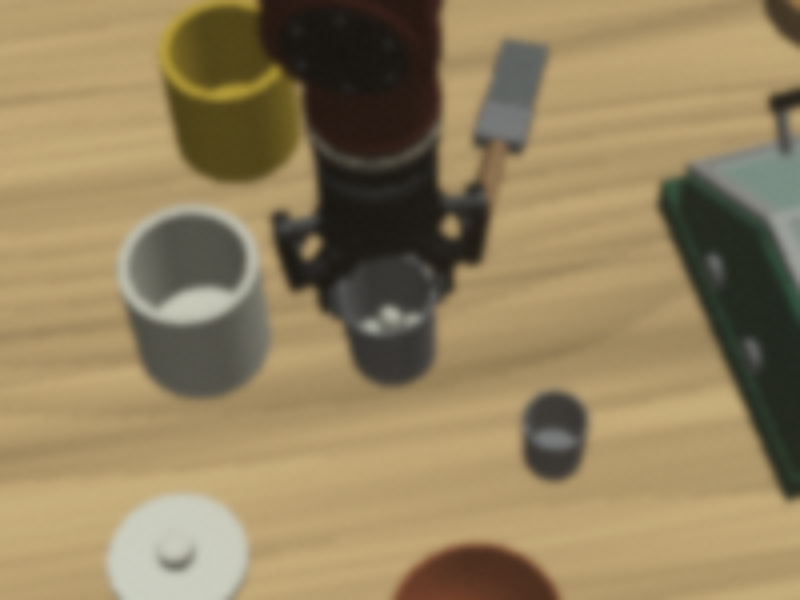

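```bash
python3 -m pendant '[{"fingers":-1,"tx":0,"ty":0,"tz":-0.03,"yaw":0},{"fingers":-1,"tx":-0.006,"ty":0.02,"tz":-0.004,"yaw":0},{"fingers":-1,"tx":-0.006,"ty":0.035,"tz":0,"yaw":0},{"fingers":-1,"tx":0,"ty":0.035,"tz":0,"yaw":0},{"fingers":-1,"tx":0,"ty":0.025,"tz":0,"yaw":0},{"fingers":-1,"tx":0,"ty":0.015,"tz":0,"yaw":0},{"fingers":-1,"tx":0,"ty":0.0,"tz":0,"yaw":0}]' 20
cat >> h.py <<'E'
def beaker(tag=None,r=.075):
    "grey pixels around the grasp point, below the fingers, from the scene camera"
    s=bot.observe();p=np.array(s["position"]);im=bot.get_image("scene")
    V,U=np.mgrid[0:480,0:640];P=world(im,U,V)
    if tag:
        e=np.array(im["eye"]);K=np.array(im["mtx"]);c=att(im).T@(p-e);u=int(K[0,2]+K[0,0]*c[0]/-c[2]);v=int(K[1,2]-K[1,1]*c[1]/-c[2])
        cv2.imwrite(f"pics/{tag}.png",cv2.resize(im["pixels"][max(v-60,0):v+60,max(u-80,0):u+80,::-1],None,fx=5,fy=5,interpolation=cv2.INTER_CUBIC))
        print("origin px",u,v)
    return s,p,im,P
E
python3 - <<'E'
from h import *
s,p,im,P=beaker("s2");print(p,R.from_rotvec(s["tcp_rot"]).as_matrix().round(3)[:,0])
E
```

```text
time_s: 4.98
position: [0.5901, -0.2819, 0.1722]
tcp_rot: [3.141, -0.003, -0.001]
wrist_force: [-0.0, -0.4, -2.1]
width: 0.739
grip_force: 29.7
origin px 245 255
[ 0.59009043 -0.28186594  0.17223202] [ 1.    -0.002 -0.001]
```

View pics/s2.png

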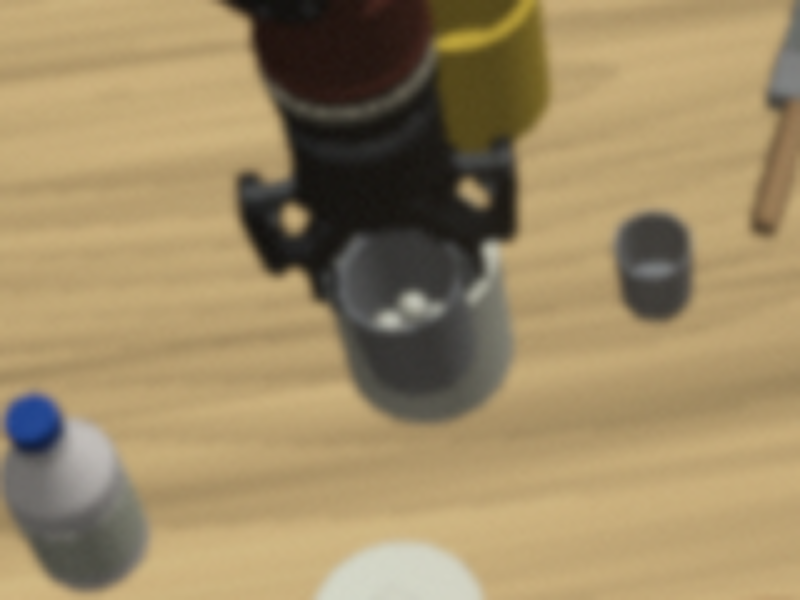

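```bash
python3 -m pendant '[{"fingers":-1,"tx":0.004,"ty":0,"tz":0.005,"yaw":0},{"fingers":-1,"tx":0,"ty":0,"tz":0.005,"yaw":0},{"fingers":-1,"tx":0.004,"ty":0,"tz":0.003,"yaw":0},{"fingers":-1,"tx":0.004,"ty":0,"tz":0.004,"yaw":0},{"fingers":-1,"tx":0.003,"ty":0,"tz":0.004,"yaw":0},{"fingers":-1,"tx":0.003,"ty":0,"tz":0.004,"yaw":0},{"fingers":-1,"tx":0,"ty":0,"tz":0,"yaw":0}]' 20
python3 - <<'E'
from h import *
s,p,im,P=beaker("s3");print(p,s["wrist_force"],s["wrist_torque"],s["grip_force"])
E
```

```text
time_s: 5.62
position: [0.6125, -0.2782, 0.1502]
tcp_rot: [3.14, 0.005, 0.01]
wrist_force: [4.9, 2.1, 11.4]
width: 0.741
grip_force: 32.1
origin px 249 266
[ 0.61248868 -0.27823682  0.15016957] [ 4.91233925  2.1084037  11.40787858] [ 0.6042157  -0.83995044 -0.0616139 ] 32.07590104855058
```

View pics/s3.png

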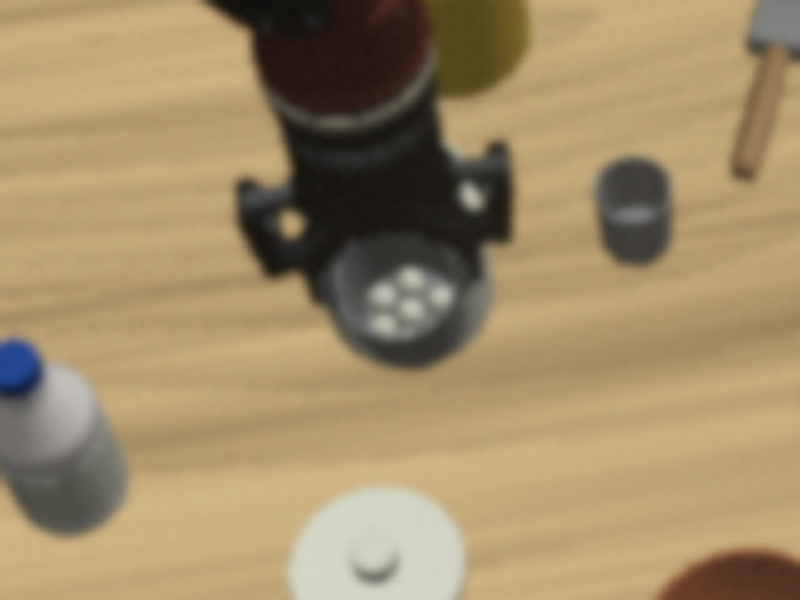

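```bash
python3 -m pendant '[{"fingers":-1,"tx":0.001,"ty":0,"tz":0.005,"yaw":0},{"fingers":-1,"tx":0.001,"ty":0,"tz":0.005,"yaw":0},{"fingers":-1,"tx":0.001,"ty":0,"tz":0.005,"yaw":0},{"fingers":-1,"tx":0.001,"ty":0,"tz":0.005,"yaw":0},{"fingers":-1,"tx":0.001,"ty":0,"tz":0.005,"yaw":0},{"fingers":-1,"tx":0,"ty":0,"tz":0,"yaw":0}]' 20
python3 - <<'E'
from h import *
s,p,im,P=beaker("s4");print(p,s["wrist_force"],s["wrist_torque"],s["grip_force"])
for c in ("scene","top"):
    im=bot.get_image(c) if c=="top" else im
    for d in bot.masks_of(c,"cup_center")[:4]:
        m=d["region"];q=world(im,*np.nonzero(m)[::-1]);q=q[np.linalg.norm(q-p,axis=1)<.08]
        if len(q)>30:
            print(c,d["score"],len(q),q.min(0).round(3),q.max(0).round(3))
E
```

```text
time_s: 6.17
position: [0.6223, -0.2786, 0.1279]
tcp_rot: [3.138, 0.007, 0.027]
wrist_force: [18.5, 4.8, 17.1]
width: 0.739
grip_force: 32.8
origin px 250 273
[ 0.62230088 -0.27860374  0.12788296] [18.53903494  4.76945109 17.07695308] [ 1.17326186 -3.73887191 -0.16833753] 32.82070564790047
scene 0.73 134 [ 0.58  -0.309  0.082] [ 0.658 -0.265  0.169]
```

View pics/s4.png

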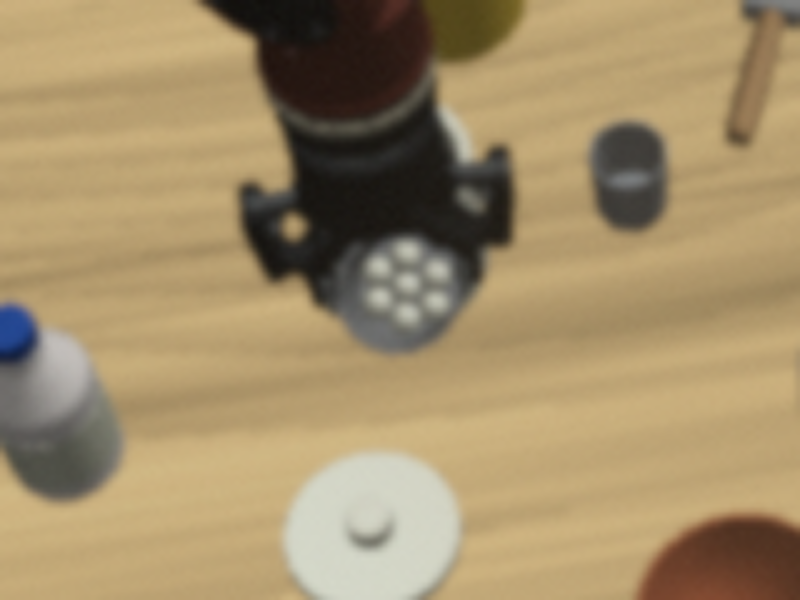

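```bash
python3 -m pendant '[{"fingers":-1,"tx":0.006,"ty":0,"tz":-0.01,"yaw":0},{"fingers":-1,"tx":0,"ty":0,"tz":-0.03,"yaw":0},{"fingers":-1,"tx":0,"ty":0,"tz":-0.03,"yaw":0},{"fingers":-1,"tx":0,"ty":0,"tz":0,"yaw":0}]' 20
cat >> h.py <<'E'
def state():
    s,p,im,P=beaker()
    px=im["pixels"].astype(int);m=(px.min(2)>150)&(np.linalg.norm(P-p,axis=2)<.07)
    q=P[m];print("tcp",p.round(4),"F",np.round(s["wrist_force"],1),"balls px",len(q))
    if len(q)>10:
        c=q.mean(0);n=np.linalg.svd(q-c)[2][2];n*=np.sign(n[2]);print("ball plane c",c.round(3),"n",n.round(3),"tilt",np.degrees(np.arccos(n[2])).round(1))
    for cam in("scene","top"):
        if cam=="top": im=bot.get_image("top");V,U=np.mgrid[0:480,0:640];P=world(im,U,V)
        px=im["pixels"].astype(int);w=(px.min(2)>110)&(np.ptp(px,2)<40)
        m=w&(np.hypot(P[...,0]-.52,P[...,1]+.281)<.09)&(P[...,2]>.1)&(P[...,2]<.118)
        q=P[m][:,:2].astype(np.float32)
        if len(q)>20:
            A=np.c_[2*q,np.ones(len(q))];x=np.linalg.lstsq(A,(q**2).sum(1),rcond=None)[0];print(cam,"jar",len(q),x[:2].round(4),np.sqrt(x[2]+x[0]**2+x[1]**2).round(4))
E
python3 -c "
from h import *
state()"
```

```text
time_s: 6.7
position: [0.6227, -0.2792, 0.1992]
tcp_rot: [3.138, 0.004, 0.011]
wrist_force: [1.6, 0.3, -0.9]
width: 0.742
grip_force: 30.7
tcp [ 0.6227 -0.2792  0.1992] F [ 1.6  0.3 -0.9] balls px 63
ball plane c [ 0.6   -0.276  0.184] n [ 0.518 -0.008  0.855] tilt 31.2
```

```bash
cat >> h.py <<'E'
def crop(cam,w,size=(400,300),h=120):
    im=bot.get_image(cam);K=np.array(im["mtx"]);c=att(im).T@(np.array(w)-im["eye"]);u=int(K[0,2]+K[0,0]*c[0]/-c[2]);v=int(K[1,2]-K[1,1]*c[1]/-c[2])
    v0=min(max(v-h//2,0),480-h);u0=min(max(u-h*2//3,0),640-h*4//3);print(cam,"crop",u0,v0,"scale",size[1]/h)
    return cv2.resize(im["pixels"][v0:v0+h,u0:u0+h*4//3,::-1],size,interpolation=cv2.INTER_CUBIC),im
def montage(tag,w):
    a,i1=crop("scene",w,(800,600),100);b,i2=crop("top",w,(400,300));im=bot.get_image("wrist");c=cv2.resize(im["pixels"][:,:,::-1],(400,300))
    o=np.vstack([cv2.resize(a,(400,300)),b]);d=np.vstack([c,cv2.resize(im["z_map"]*0,(400,300)).astype(np.uint8)[...,None].repeat(3,2)]);cv2.imwrite(f"pics/{tag}.png",np.hstack([o,d]));return i1,i2,im
E
sed -i 's/px.min(2)>110)/px.min(2)>75)/' h.py
python3 - <<'E'
from h import *
p=bot.observe()["position"];i1,i2,iw=montage("m1",p)
V,U=np.mgrid[0:480,0:640]
for n,im in(("scene",i1),("top",i2),("wrist",iw)):
    P=world(im,U,V);px=im["pixels"].astype(int)
    m=(np.hypot(P[...,0]-.52,P[...,1]+.281)<.09)&(P[...,2]>.1)&(P[...,2]<.118)&(np.ptp(px,2)<45);print(n,m.sum(),px[m].mean(0) if m.sum() else 0)
    q=P[m][:,:2].astype(np.float32)
    if len(q)>20: print(cv2.minEnclosingCircle(q),q.min(0),q.max(0))
    m=(np.linalg.norm(P-[.60,-.28,.19],axis=2)<.075)&(np.ptp(px,2)<40)&(px.max(2)>60);q=P[m]
    if len(q):
        b=np.round((q-[.6,-.28,.19])/.01)
        print(n,len(q),"x",q[:,0].min(),q[:,0].max(),"z",q[:,2].min(),q[:,2].max())
E
```

```text
scene crop 181 210 scale 6.0
top crop 337 135 scale 2.5
scene 18 [148.55555556 145.83333333 130.5       ]
scene 545 x 0.5683082516839026 0.6589421581226673 z 0.14956841845808766 0.244465706901712
top 0 0
wrist 1604 [118.02493766 114.19201995 100.86845387]
((0.5142925977706909, -0.28167617321014404), 0.048753637820482254) [ 0.4778341  -0.33026162] [ 0.51931345 -0.2330907 ]
wrist 22810 x 0.5690870103112243 0.6576598159093165 z 0.14510337993659564 0.24691552645658227
```

View pics/m1.png

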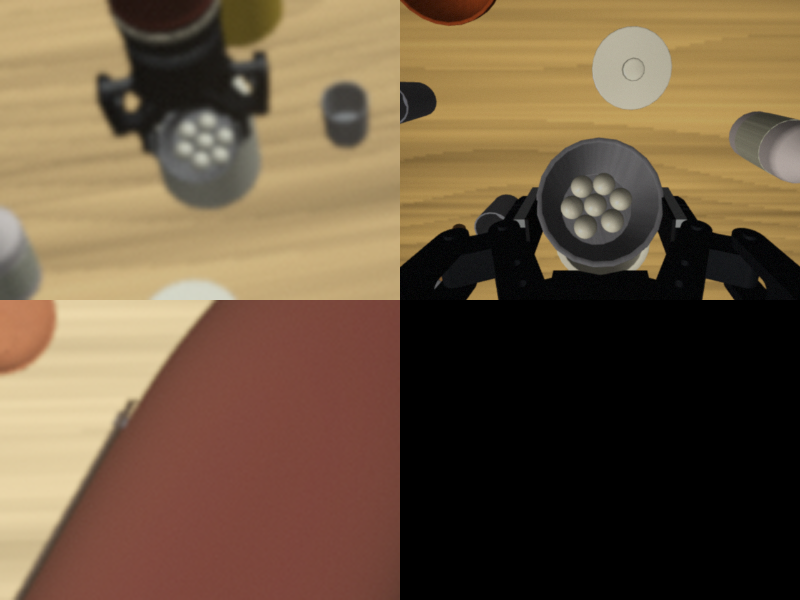

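```bash
cat >> h.py <<'E'
from scipy.optimize import least_squares
def wlook():
    im=bot.get_image("wrist");s=bot.observe();V,U=np.mgrid[0:480,0:640];P=world(im,U,V);px=im["pixels"].astype(int)
    print("tcp",np.round(s["position"],4),"F",np.round(s["wrist_force"],1))
    g=(P[...,2]>.104)&(P[...,2]<.116)&(np.hypot(P[...,0]-.52,P[...,1]+.281)<.09)&(np.ptp(px,2)<45)&(px.max(2)>95)
    q=P[g][:,:2]
    if len(q)>50:
        f=lambda c:np.maximum(abs(np.hypot(*(q-c).T)-.046)-.003,0)
        r=least_squares(f,[.52,-.281],loss="soft_l1",f_scale=.002);print("jar",len(q),r.x.round(4),"med r",np.median(np.hypot(*(q-r.x).T)).round(4))
    p=np.array(s["position"])
    ds=[d for d in bot.masks_of("wrist","cup_center") if np.median(np.linalg.norm(P[d["region"]]-p,axis=1))<.09]
    if not ds: print("no cup mask");return im,P
    m=max(ds,key=lambda d:d["region"].sum())["region"].astype(np.uint8)
    c=max(cv2.findContours(cv2.erode(m,np.ones((5,5))),0,1)[0],key=cv2.contourArea)[:,0]
    q=P[c[:,1],c[:,0]];q=q[(np.linalg.norm(q-p,axis=1)<.09)]
    best=None;rng=np.random.default_rng(0)
    for _ in range(400):
        a=q[rng.choice(len(q),3,False)];n=np.cross(a[1]-a[0],a[2]-a[0]);L=np.linalg.norm(n)
        if L<2e-4: continue
        n/=L;k=abs((q-a[0])@n)<.003
        if best is None or k.sum()>best.sum(): best=k
    k=q[best];c0=k.mean(0);n=np.linalg.svd(k-c0)[2][2];n*=np.sign(n[0]+.3*n[2])
    e1=np.cross(n,[0,1,0]);e1/=np.linalg.norm(e1);e2=np.cross(n,e1);w=np.c_[(k-c0)@e1,(k-c0)@e2]
    x=np.linalg.lstsq(np.c_[2*w,np.ones(len(w))],(w**2).sum(1),rcond=None)[0];rc=c0+x[0]*e1+x[1]*e2
    print("rim inl",best.sum(),"of",len(q),"r",np.sqrt(x[2]+x[0]**2+x[1]**2).round(4),"centre",rc.round(4),"axis",n.round(3),"tilt",np.degrees(np.arctan2(n[0],n[2])).round(1))
    print("foot centre",(rc-.075*n).round(4),"low corner",(rc-.075*n+.03*np.array([n[2],0,-n[0]])).round(4),"low lip",(rc+.033*np.array([n[2],0,-n[0]])).round(4))
    return im,P
E
python3 -c "
from h import *
wlook()"
```

```text
tcp [ 0.6191 -0.2782  0.1916] F [ 0.4 -0.5 -2.3]
jar 844 [ 0.5216 -0.2812] med r 0.0457
rim inl 568 of 568 r 0.0316 centre [ 0.6302 -0.2791  0.2199] axis [ 0.55  -0.044  0.834] tilt 33.4
foot centre [ 0.589  -0.2758  0.1574] low corner [ 0.614  -0.2758  0.1409] low lip [ 0.6577 -0.2791  0.2018]
```

```bash
python3 -m pendant '[{"fingers":-1,"tx":0,"ty":0.003,"tz":0.025,"yaw":0},{"fingers":-1,"tx":0,"ty":0,"tz":0.02,"yaw":0},{"fingers":-1,"tx":0,"ty":0,"tz":0.01,"yaw":0},{"fingers":-1,"tx":0,"ty":0,"tz":0.005,"yaw":0},{"fingers":-1,"tx":0,"ty":0,"tz":0.005,"yaw":0},{"fingers":-1,"tx":0,"ty":0,"tz":0.005,"yaw":0},{"fingers":-1,"tx":0,"ty":0,"tz":0.004,"yaw":0},{"fingers":-1,"tx":0,"ty":0,"tz":0.004,"yaw":0},{"fingers":-1,"tx":0,"ty":0,"tz":0,"yaw":0}]' 20
python3 -c "
from h import *
wlook()"
```

```text
time_s: 7.8
position: [0.6248, -0.2821, 0.1187]
tcp_rot: [3.14, 0.004, 0.017]
wrist_force: [10.5, 3.7, 8.3]
width: 0.742
grip_force: 30.0
tcp [ 0.6246 -0.2822  0.1189] F [10.7  3.1  8.4]
jar 3061 [ 0.5487 -0.2765] med r 0.0454
rim inl 466 of 554 r 0.0316 centre [ 0.6373 -0.283   0.1463] axis [ 0.709 -0.032  0.705] tilt 45.2
foot centre [ 0.5841 -0.2806  0.0935] low corner [ 0.6053 -0.2806  0.0722] low lip [ 0.6605 -0.283   0.1229]
```

```bash
python3 -m pendant '[{"fingers":-1,"tx":0.001,"ty":0,"tz":0.005,"yaw":0},{"fingers":-1,"tx":0.001,"ty":0,"tz":0.005,"yaw":0},{"fingers":-1,"tx":0.001,"ty":0,"tz":0.005,"yaw":0},{"fingers":-1,"tx":0.001,"ty":0,"tz":0.005,"yaw":0},{"fingers":-1,"tx":0,"ty":0,"tz":0,"yaw":0}]' 20
python3 -m pendant '[{"fingers":-1,"tx":0.01,"ty":0,"tz":-0.02,"yaw":0},{"fingers":-1,"tx":0.01,"ty":0,"tz":-0.04,"yaw":0},{"fingers":-1,"tx":0,"ty":0,"tz":-0.04,"yaw":0},{"fingers":-1,"tx":0,"ty":0,"tz":-0.01,"yaw":0},{"fingers":-1,"tx":0,"ty":0,"tz":0,"yaw":0}]' 20
python3 -c "
from h import *
wlook()"
```

```text
time_s: 8.32
position: [0.6272, -0.2823, 0.0972]
tcp_rot: [3.14, 0.003, 0.011]
wrist_force: [8.6, 1.9, 3.5]
width: 0.745
grip_force: 21.0
time_s: 8.73
position: [0.6461, -0.283, 0.2104]
tcp_rot: [3.137, 0.002, 0.011]
wrist_force: [-0.9, -0.2, -2.4]
width: 0.735
grip_force: 23.4
tcp [ 0.6449 -0.2824  0.2072] F [-0.7  0.4 -2.6]
rim inl 342 of 609 r 0.0315 centre [ 0.6627 -0.2839  0.2362] axis [ 0.882 -0.019  0.47 ] tilt 62.0
foot centre [ 0.5965 -0.2825  0.2009] low corner [ 0.6106 -0.2825  0.1744] low lip [ 0.6782 -0.2839  0.207 ]
```

```bash
python3 -m pendant '[{"fingers":-1,"tx":-0.03,"ty":0,"tz":0,"yaw":0},{"fingers":-1,"tx":-0.035,"ty":0,"tz":0,"yaw":0},{"fingers":-1,"tx":-0.035,"ty":0,"tz":0,"yaw":0},{"fingers":-1,"tx":-0.02,"ty":0,"tz":0,"yaw":0},{"fingers":-1,"tx":-0.01,"ty":0,"tz":0,"yaw":0},{"fingers":-1,"tx":0,"ty":0,"tz":0,"yaw":0}]' 20
python3 - <<'E'
from h import *
im,P=wlook();save("w5",im)
i=bot.get_image("scene");V,U=np.mgrid[0:480,0:640]
for n,im in(("scene",i),("wrist",im)):
    P=world(im,U,V);px=im["pixels"].astype(int)
    for zl,zh in((.100,.116),(.03,.1)):
        m=(np.hypot(P[...,0]-.525,P[...,1]+.281)<.08)&(P[...,2]>zl)&(P[...,2]<zh)&(np.ptp(px,2)<45);q=P[m]
        if len(q)>10: print(n,zl,len(q),q.min(0).round(4),q.max(0).round(4))
E
```

```text
time_s: 9.33
position: [0.5105, -0.2812, 0.2036]
tcp_rot: [-3.139, 0.0, 0.006]
wrist_force: [0.1, 0.4, -2.0]
width: 0.74
grip_force: 23.2
tcp [ 0.5122 -0.2815  0.2039] F [ 0.1 -0.5 -1.6]
jar 3734 [ 0.5195 -0.2822] med r 0.0459
rim inl 347 of 609 r 0.0317 centre [ 0.5275 -0.2823  0.2292] axis [ 0.881 -0.026  0.473] tilt 61.7
foot centre [ 0.4615 -0.2804  0.1937] low corner [ 0.4756 -0.2804  0.1673] low lip [ 0.5431 -0.2823  0.2002]
scene 0.1 335 [ 0.4741 -0.3304  0.1   ] [ 0.5726 -0.2322  0.1159]
scene 0.03 799 [ 0.4724 -0.3302  0.0301] [ 0.572  -0.2319  0.1   ]
wrist 0.1 4071 [ 0.5028 -0.3317  0.1   ] [ 0.5698 -0.2326  0.1119]
wrist 0.03 2000 [ 0.493  -0.3248  0.03  ] [ 0.5699 -0.2405  0.1   ]
```

View pics/w5.png

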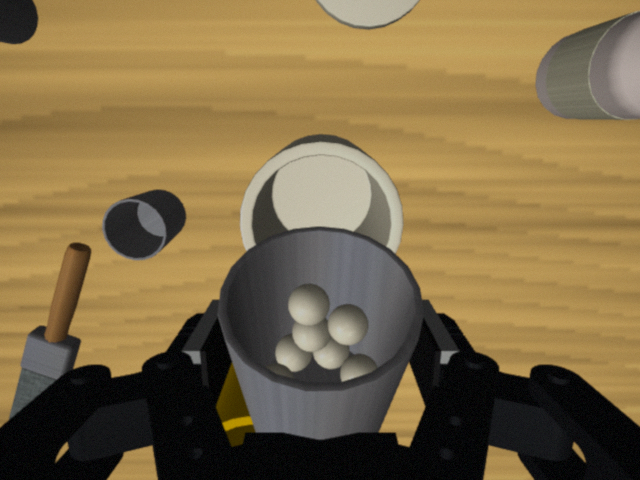

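Run:
```python
from h import *
for c in("wrist","scene"):
    im=bot.get_image(c);V,U=np.mgrid[0:480,0:640];P=world(im,U,V)
    for s in(1,-1):
        d=s*(P[...,1]+.2815);m=(d>.036)&(d<.07)&(abs(P[...,0]-.512)<.03)&(P[...,2]>.14);q=P[m];print(c,s,len(q),q[:,2].min().round(4) if len(q) else 0,q[q[:,2].argsort()[:3]].round(3).tolist() if len(q) else 0)
```

```text
wrist 1 15057 0.2177 [[0.524, -0.245, 0.218], [0.524, -0.245, 0.218], [0.524, -0.245, 0.218]]
wrist -1 15807 0.2182 [[0.524, -0.321, 0.218], [0.524, -0.319, 0.218], [0.524, -0.319, 0.219]]
scene 1 1534 0.2181 [[0.521, -0.245, 0.218], [0.517, -0.239, 0.22], [0.517, -0.239, 0.225]]
scene -1 1314 0.222 [[0.517, -0.323, 0.222], [0.522, -0.318, 0.224], [0.527, -0.318, 0.225]]
```

Run:
```python
from h import *
im=bot.get_image("scene");K=np.array(im["mtx"]);A=att(im);e=np.array(im["eye"])
for y in(-.2815+.040,-.2815+.047,-.2815-.040,-.2815-.047):
    o=[]
    for z in np.arange(.25,.165,-.006):
        c=A.T@(np.array([.523,y,z])-e);u=int(round(K[0,2]+K[0,0]*c[0]/-c[2]));v=int(round(K[1,2]-K[1,1]*c[1]/-c[2]))
        w=world(im,np.array(u),np.array(v));o.append((round(z,3),w.round(3).tolist(),im["pixels"][v,u].tolist()))
    print(y);[print(*t) for t in o]
```

```text
-0.24149999999999996
0.25 [0.521, -0.242, 0.248] [37, 35, 29]
0.244 [0.52, -0.241, 0.238] [40, 37, 29]
0.238 [0.519, -0.241, 0.232] [39, 36, 27]
0.232 [0.519, -0.242, 0.228] [46, 41, 29]
0.226 [0.38, -0.248, 0.029] [71, 62, 33]
0.22 [0.378, -0.248, 0.021] [80, 69, 33]
0.214 [0.381, -0.246, 0.02] [84, 71, 29]
0.208 [0.381, -0.247, 0.01] [126, 107, 64]
0.202 [0.381, -0.247, 0.005] [158, 136, 93]
0.196 [0.383, -0.248, 0.001] [173, 149, 105]
0.19 [0.388, -0.245, 0.003] [180, 156, 111]
0.184 [0.395, -0.246, 0.001] [189, 165, 117]
0.178 [0.401, -0.246, 0.004] [190, 166, 118]
0.172 [0.399, -0.247, -0.004] [190, 167, 121]
0.166 [0.406, -0.244, -0.0] [187, 165, 120]
-0.2345
0.25 [0.38, -0.238, 0.059] [75, 64, 28]
0.244 [0.38, -0.239, 0.054] [75, 64, 30]
0.238 [0.379, -0.24, 0.042] [71, 60, 26]
0.232 [0.379, -0.238, 0.037] [80, 68, 26]
0.226 [0.381, -0.238, 0.034] [82, 69, 27]
0.22 [0.378, -0.239, 0.019] [83, 71, 28]
0.214 [0.38, -0.24, 0.018] [82, 71, 28]
0.208 [0.378, -0.237, 0.008] [94, 80, 37]
0.202 [0.381, -0.238, 0.007] [126, 107, 65]
0.196 [0.386, -0.238, 0.004] [173, 149, 105]
0.19 [0.
[... 877 characters left out ...]
7, 120]
-0.32849999999999996
0.25 [0.335, -0.358, 0.001] [177, 153, 109]
0.244 [0.341, -0.355, 0.003] [154, 133, 94]
0.238 [0.343, -0.356, -0.006] [167, 145, 102]
0.232 [0.352, -0.352, 0.001] [152, 130, 92]
0.226 [0.352, -0.353, -0.004] [169, 146, 103]
0.22 [0.365, -0.353, 0.002] [173, 148, 105]
0.214 [0.368, -0.35, 0.001] [177, 152, 108]
0.208 [0.37, -0.351, -0.002] [180, 155, 110]
0.202 [0.382, -0.351, 0.004] [179, 154, 109]
0.196 [0.383, -0.349, -0.001] [180, 155, 110]
0.19 [0.39, -0.348, 0.004] [182, 157, 111]
0.184 [0.392, -0.349, 0.001] [182, 157, 111]
0.178 [0.403, -0.346, 0.005] [193, 168, 119]
0.172 [0.402, -0.347, -0.002] [195, 169, 121]
0.166 [0.408, -0.344, 0.002] [192, 167, 118]
```

```bash
python3 -m pendant '[{"fingers":-1,"tx":0,"ty":0,"tz":0.03,"yaw":0},{"fingers":-1,"tx":0,"ty":0,"tz":0.02,"yaw":0},{"fingers":-1,"tx":0,"ty":0,"tz":0.006,"yaw":0},{"fingers":-1,"tx":0.003,"ty":0,"tz":0.003,"yaw":0},{"fingers":-1,"tx":0.003,"ty":0,"tz":0.003,"yaw":0},{"fingers":-1,"tx":0.003,"ty":0,"tz":0.003,"yaw":0},{"fingers":-1,"tx":0.003,"ty":0,"tz":0.003,"yaw":0},{"fingers":-1,"tx":0.001,"ty":0,"tz":0.003,"yaw":0},{"fingers":-1,"tx":0,"ty":0,"tz":0,"yaw":0}]' 20
python3 -c "
from h import *
wlook()"
```

```text
time_s: 10.38
position: [0.5272, -0.2819, 0.1341]
tcp_rot: [3.142, 0.002, 0.0]
wrist_force: [0.2, 0.3, -1.8]
width: 0.74
grip_force: 23.2
tcp [ 0.527  -0.282   0.1343] F [ 0.7 -0.3 -2.4]
jar 5189 [ 0.5202 -0.2821] med r 0.0458
rim inl 356 of 610 r 0.0315 centre [ 0.5438 -0.283   0.1599] axis [ 0.876 -0.022  0.483] tilt 61.1
foot centre [ 0.4781 -0.2813  0.1237] low corner [ 0.4926 -0.2813  0.0974] low lip [ 0.5597 -0.283   0.131 ]
```

```bash
python3 -m pendant '[{"fingers":-1,"tx":0,"ty":0,"tz":-0.025,"yaw":0},{"fingers":-1,"tx":-0.021,"ty":0,"tz":0,"yaw":0},{"fingers":-1,"tx":0,"ty":0,"tz":0.004,"yaw":0},{"fingers":-1,"tx":0,"ty":0,"tz":0.006,"yaw":0},{"fingers":-1,"tx":0,"ty":0,"tz":0.005,"yaw":0},{"fingers":-1,"tx":0.002,"ty":0,"tz":0.003,"yaw":0},{"fingers":-1,"tx":0.002,"ty":0,"tz":0.003,"yaw":0},{"fingers":-1,"tx":0.002,"ty":0,"tz":0.003,"yaw":0},{"fingers":-1,"tx":0,"ty":0,"tz":0,"yaw":0}]' 20
python3 -c "
from h import *
wlook()"
```

```text
time_s: 11.23
position: [0.5137, -0.2822, 0.1352]
tcp_rot: [3.141, 0.003, 0.004]
wrist_force: [4.1, 0.6, 6.1]
width: 0.738
grip_force: 20.5
tcp [ 0.5136 -0.2822  0.1354] F [ 3.6 -0.   4.4]
jar 6158 [ 0.5166 -0.2824] med r 0.0461
rim inl 312 of 626 r 0.0316 centre [ 0.5308 -0.2831  0.1598] axis [ 0.953 -0.014  0.301] tilt 72.5
foot centre [ 0.4593 -0.2821  0.1372] low corner [ 0.4684 -0.2821  0.1086] low lip [ 0.5408 -0.2831  0.1284]
```

```bash
python3 -m pendant '[{"fingers":-1,"tx":0.003,"ty":0,"tz":0.004,"yaw":0},{"fingers":-1,"tx":0.003,"ty":0,"tz":0.004,"yaw":0},{"fingers":-1,"tx":0.003,"ty":0,"tz":0.003,"yaw":0},{"fingers":-1,"tx":0,"ty":0,"tz":0,"yaw":0}]' 20
python3 -c "
from h import *
wlook()"
```

```text
time_s: 11.67
position: [0.5228, -0.2822, 0.1241]
tcp_rot: [3.141, 0.003, 0.004]
wrist_force: [3.7, 0.6, 5.0]
width: 0.736
grip_force: 20.7
tcp [ 0.5224 -0.2822  0.1243] F [ 4.  -0.2  4.7]
jar 7428 [ 0.5143 -0.2814] med r 0.0476
rim inl 274 of 652 r 0.0315 centre [ 0.5404 -0.283   0.1475] axis [ 0.994 -0.012  0.112] tilt 83.6
foot centre [ 0.4659 -0.2821  0.1391] low corner [ 0.4692 -0.2821  0.1093] low lip [ 0.5441 -0.283   0.1147]
```

```bash
python3 -m pendant '[{"fingers":-1,"tx":0.002,"ty":0,"tz":0.0035,"yaw":0},{"fingers":-1,"tx":0.002,"ty":0,"tz":0.0035,"yaw":0},{"fingers":-1,"tx":0.002,"ty":0,"tz":0.004,"yaw":0},{"fingers":-1,"tx":0.002,"ty":0,"tz":0.004,"yaw":0},{"fingers":-1,"tx":0,"ty":0,"tz":0.002,"yaw":0},{"fingers":-1,"tx":0,"ty":0,"tz":0,"yaw":0},{"fingers":-1,"tx":0,"ty":0,"tz":0,"yaw":0},{"fingers":-1,"tx":0,"ty":0,"tz":0,"yaw":0},{"fingers":-1,"tx":0,"ty":0,"tz":0,"yaw":0},{"fingers":-1,"tx":0,"ty":0,"tz":0,"yaw":0}]' 20
python3 - <<'E'
from h import *
im,P=wlook();save("w6",im)
E
```

```text
time_s: 12.6
position: [0.5288, -0.282, 0.1074]
tcp_rot: [-3.142, -0.002, -0.0]
wrist_force: [3.3, -0.5, 2.0]
width: 0.734
grip_force: 21.7
tcp [ 0.5288 -0.282   0.1075] F [ 3.6 -0.8  1.5]
jar 8113 [ 0.5151 -0.2819] med r 0.048
rim inl 316 of 779 r 0.0321 centre [ 0.5287 -0.2824  0.1441] axis [0.214 0.037 0.976] tilt 12.4
foot centre [ 0.5126 -0.2851  0.0709] low corner [ 0.5419 -0.2851  0.0645] low lip [ 0.5609 -0.2824  0.137 ]
```

View pics/w6.png

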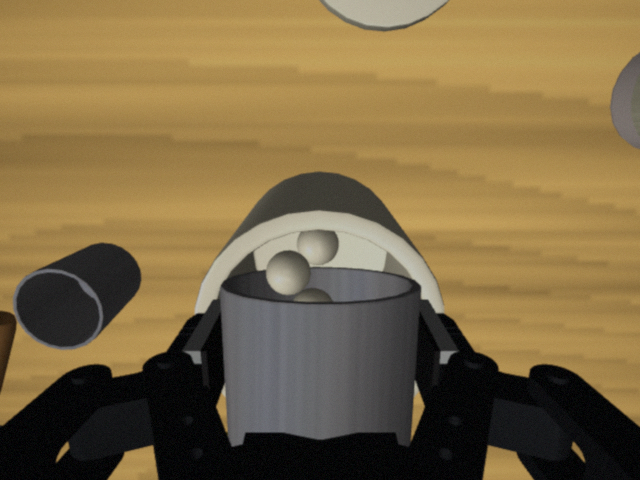

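```bash
python3 -m pendant '[{"fingers":-1,"tx":-0.005,"ty":0,"tz":-0.008,"yaw":0},{"fingers":-1,"tx":-0.008,"ty":0,"tz":-0.004,"yaw":0},{"fingers":-1,"tx":0,"ty":0,"tz":0,"yaw":0},{"fingers":-1,"tx":0,"ty":0,"tz":0,"yaw":0},{"fingers":-1,"tx":0,"ty":0,"tz":0,"yaw":0},{"fingers":-1,"tx":0,"ty":0,"tz":0,"yaw":0}]' 20
cat >> h.py <<'E'
def balls(cam="wrist"):
    im=bot.get_image(cam);V,U=np.mgrid[0:480,0:640];P=world(im,U,V)
    n=0
    for d in bot.masks_of(cam,"ball1_center"):
        q=P[d["region"]]
        if len(q): print(cam,round(d["score"],2),d["region"].sum(),np.median(q,0).round(3),np.round(d["extent"]).astype(int).tolist())
    return im
E
python3 - <<'E'
from h import *
wlook();im=balls();save("w7",im);balls("scene")
E
```

```text
time_s: 13.2
position: [0.5156, -0.2819, 0.1191]
tcp_rot: [-3.141, -0.002, 0.001]
wrist_force: [-0.3, -0.7, -1.0]
width: 0.738
grip_force: 22.4
tcp [ 0.5157 -0.2819  0.1191] F [-0.1 -1.1 -1.3]
jar 9107 [ 0.5177 -0.2783] med r 0.0462
rim inl 311 of 692 r 0.0322 centre [ 0.5152 -0.2824  0.1556] axis [0.185 0.036 0.982] tilt 10.7
foot centre [ 0.5013 -0.2851  0.0819] low corner [ 0.5308 -0.2851  0.0764] low lip [ 0.5476 -0.2824  0.1495]
wrist 0.46 101 [ 0.547 -0.276  0.032] [300, 189, 317, 192]
wrist 0.19 2005 [ 0.447 -0.069  0.012] [0, 287, 22, 426]
scene 0.71 877 [ 0.701 -0.316  0.013] [225, 305, 262, 338]
```

```bash
python3 -m pendant '[{"fingers":-1,"tx":0.006,"ty":0,"tz":0,"yaw":0},{"fingers":-1,"tx":-0.006,"ty":0.003,"tz":0,"yaw":0},{"fingers":-1,"tx":0.006,"ty":-0.006,"tz":0,"yaw":0},{"fingers":-1,"tx":-0.006,"ty":0.003,"tz":0,"yaw":0},{"fingers":-1,"tx":0,"ty":0,"tz":0,"yaw":0},{"fingers":-1,"tx":0,"ty":0,"tz":-0.03,"yaw":0},{"fingers":-1,"tx":0,"ty":0,"tz":-0.04,"yaw":0},{"fingers":-1,"tx":-0.02,"ty":0,"tz":-0.02,"yaw":0},{"fingers":-1,"tx":-0.03,"ty":0,"tz":0,"yaw":0},{"fingers":-1,"tx":0,"ty":0,"tz":0,"yaw":0}]' 20
python3 - <<'E'
from h import *
wlook();im=balls();save("w8",im);balls("scene")
E
```

```text
time_s: 14.33
position: [0.4624, -0.2818, 0.2105]
tcp_rot: [3.141, 0.0, -0.002]
wrist_force: [0.9, -1.2, -0.8]
width: 0.735
grip_force: 23.5
tcp [ 0.464 -0.282  0.21 ] F [ 1.5 -0.1 -1.2]
jar 6395 [ 0.5196 -0.2821] med r 0.0456
rim inl 312 of 688 r 0.032 centre [ 0.4618 -0.2821  0.2475] axis [0.182 0.039 0.983] tilt 10.5
foot centre [ 0.4482 -0.285   0.1738] low corner [ 0.4777 -0.285   0.1683] low lip [ 0.4943 -0.2821  0.2415]
wrist 0.94 368 [ 0.552 -0.275  0.032] [300, 86, 319, 107]
wrist 0.59 374 [ 0.536 -0.311  0.024] [349, 113, 368, 132]
```

View pics/w8.png

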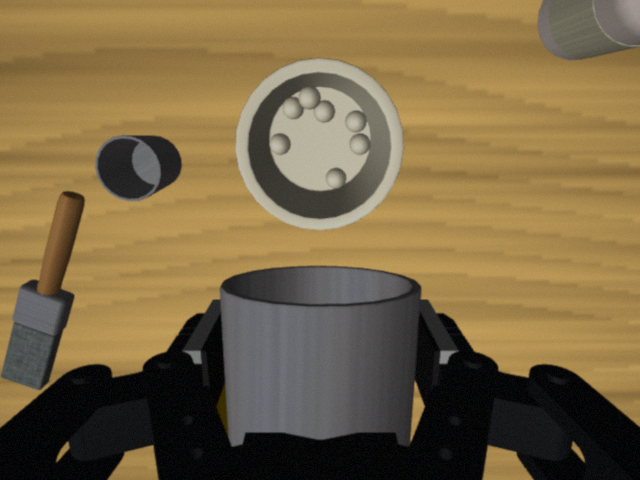

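```bash
python3 -m pendant '[{"fingers":-1,"tx":0,"ty":-0.01,"tz":-0.04,"yaw":0},{"fingers":-1,"tx":0,"ty":-0.02,"tz":-0.035,"yaw":0},{"fingers":-1,"tx":0,"ty":-0.04,"tz":0,"yaw":0},{"fingers":-1,"tx":0,"ty":-0.04,"tz":0,"yaw":0},{"fingers":-1,"tx":0,"ty":-0.04,"tz":0,"yaw":0},{"fingers":-1,"tx":0,"ty":-0.04,"tz":0,"yaw":0},{"fingers":-1,"tx":0,"ty":-0.04,"tz":0,"yaw":0},{"fingers":-1,"tx":0,"ty":0,"tz":0,"yaw":0}]' 20
python3 - <<'E'
from h import *
for c in("top","scene"):
    im=bot.get_image(c);V,U=np.mgrid[0:480,0:640];P=world(im,U,V)
    for y in np.arange(.31,.48,.02):
        m=(abs(P[...,1]-y)<.008)&(P[...,2]>.155)&(P[...,2]<.19)&(P[...,0]>.38)&(P[...,0]<.8);q=P[m]
        if len(q)>5:
            i=q[:,0].argsort()[:3];print(c,y.round(2),len(q),"xmin",q[i,0].round(3),"z",q[i,2].round(3),"medz",np.median(q[:,2]).round(3))
E
```

```text
time_s: 15.3
position: [0.4652, -0.0459, 0.2843]
tcp_rot: [-3.139, -0.011, 0.001]
wrist_force: [0.4, -0.2, -1.4]
width: 0.733
grip_force: 24.0
top 0.31 190 xmin [0.536 0.536 0.538] z [0.157 0.155 0.157] medz 0.173
top 0.33 192 xmin [0.53  0.53  0.531] z [0.156 0.156 0.155] medz 0.173
top 0.35 196 xmin [0.526 0.527 0.529] z [0.159 0.156 0.159] medz 0.171
top 0.37 224 xmin [0.45  0.45  0.451] z [0.162 0.16  0.167] medz 0.166
top 0.39 632 xmin [0.442 0.444 0.444] z [0.158 0.157 0.156] medz 0.167
top 0.41 922 xmin [0.441 0.441 0.441] z [0.158 0.157 0.156] medz 0.168
top 0.43 922 xmin [0.439 0.439 0.439] z [0.156 0.156 0.156] medz 0.167
top 0.45 890 xmin [0.438 0.44  0.44 ] z [0.156 0.157 0.155] medz 0.168
top 0.47 367 xmin [0.508 0.51  0.512] z [0.165 0.165 0.165] medz 0.167
scene 0.31 33 xmin [0.532 0.535 0.536] z [0.155 0.157 0.157] medz 0.173
scene 0.33 33 xmin [0.532 0.534 0.535] z [0.156 0.156 0.157] medz 0.17
scene 0.35 36 xmin [0.527 0.528 0.533] z [0.158 0.156 0.161] medz 0.171
scene 0.37 69 xmin [0.449 0.451 0.451] z [0.164 0.158 0.163] medz 0.166
scene 0.39 217 xmin [0.451 0.452 0.452] z [0.169 0.169 0.17 ] medz 0.169
scene 0.41 389 xmin [0.435 0.444 0.446] z [0.155 0.165 0.167] medz 0.169
scene 0.43 383 xmin [0.443 0.444 0.446] z [0.165 0.166 0.171] medz 0.169
scene 0.45 387 xmin [0.442 0.442 0.444] z [0.164 0.168 0.171] medz 0.169
scene 0.47 178 xmin [0.511 0.524 0.532] z [0.165 0.167 0.169] medz 0.169
```

```bash
python3 -m pendant '[{"fingers":-1,"tx":-0.002,"ty":-0.039,"tz":0,"yaw":0},{"fingers":-1,"tx":-0.003,"ty":-0.039,"tz":0,"yaw":0},{"fingers":-1,"tx":-0.003,"ty":-0.039,"tz":0,"yaw":0},{"fingers":-1,"tx":-0.003,"ty":-0.039,"tz":0,"yaw":0},{"fingers":-1,"tx":-0.003,"ty":-0.039,"tz":0,"yaw":0},{"fingers":-1,"tx":-0.003,"ty":-0.039,"tz":0,"yaw":0},{"fingers":-1,"tx":-0.003,"ty":-0.039,"tz":0,"yaw":0},{"fingers":-1,"tx":-0.003,"ty":-0.039,"tz":0,"yaw":0},{"fingers":-1,"tx":-0.003,"ty":-0.039,"tz":0,"yaw":0},{"fingers":-1,"tx":-0.003,"ty":-0.039,"tz":0,"yaw":0}]' 20
python3 -m pendant '[{"fingers":-1,"tx":-0.002,"ty":-0.039,"tz":0.02,"yaw":0},{"fingers":-1,"tx":-0.001,"ty":-0.02,"tz":0.02,"yaw":0},{"fingers":-1,"tx":0,"ty":0,"tz":0.02,"yaw":-7},{"fingers":-1,"tx":0,"ty":0,"tz":0,"yaw":0},{"fingers":-1,"tx":0,"ty":0,"tz":0,"yaw":0}]' 20
python3 - <<'E'
from h import *
im,P=wlook();p=np.array(bot.observe()["position"]);px=im["pixels"].astype(int)
# beaker upper wall profile on axis plane: highest z along x near y centre
m=(abs(P[...,1]-p[1])<.006)&(abs(P[...,0]-p[0])<.08)&(P[...,2]>.1)
q=P[m]
for x in np.arange(-.06,.08,.01):
    k=q[abs(q[:,0]-p[0]-x)<.004]
    if len(k): print(x.round(2),len(k),(k[:,2].max()-p[2]).round(4),(k[:,2].min()-p[2]).round(4))
E
```

```text
time_s: 16.23
position: [0.4307, 0.1943, 0.2981]
tcp_rot: [-3.007, -0.277, 0.02]
wrist_force: [0.4, -0.9, -1.8]
width: 0.738
grip_force: 23.9
time_s: 16.65
position: [0.4215, 0.2244, 0.2468]
tcp_rot: [-2.948, -0.514, 0.018]
wrist_force: [-0.6, -1.2, -0.4]
width: 0.734
grip_force: 23.9
tcp [0.4221 0.2245 0.2477] F [-1. -0. -1.]
rim inl 317 of 697 r 0.0325 centre [0.422  0.2188 0.2825] axis [ 0.21  -0.022  0.977] tilt 12.1
foot centre [0.4062 0.2205 0.2092] low corner [0.4355 0.2205 0.2029] low lip [0.4542 0.2188 0.2755]
-0.02 70 0.0524 0.0497
-0.01 964 0.0551 0.0499
0.0 1672 0.0549 -0.0112
0.01 4737 0.0954 -0.0142
0.02 1508 0.0981 0.0477
0.03 53 0.05 0.0458
0.04 142 -0.1022 -0.1104
0.05 262 -0.1015 -0.1113
0.06 69 -0.1451 -0.1481
0.07 1478 0.1451 -0.1452
0.08 124 -0.1311 -0.1371
```

Run:
```python
from h import *
s=bot.observe();print(np.round(s["joint_pos"],3),R.from_rotvec(s["tcp_rot"]).as_matrix().round(3))
```

```text
[ 0.231  0.173 -0.26   1.138  0.15   3.028] [[ 0.941  0.335 -0.034]
 [ 0.337 -0.93   0.145]
 [ 0.017 -0.148 -0.989]]
```

```bash
python3 -m pendant '[{"fingers":-1,"tx":0,"ty":0,"tz":-0.02,"yaw":-7},{"fingers":-1,"tx":0,"ty":0,"tz":-0.03,"yaw":-7},{"fingers":-1,"tx":0,"ty":0,"tz":0,"yaw":-7},{"fingers":-1,"tx":0,"ty":0,"tz":0,"yaw":-7},{"fingers":-1,"tx":0,"ty":0,"tz":0,"yaw":-7},{"fingers":-1,"tx":0,"ty":0,"tz":0,"yaw":-7}]' 20
python3 - <<'E'
from h import *
s=bot.observe();print(np.round(s["joint_pos"],3),R.from_rotvec(s["tcp_rot"]).as_matrix().round(3))
E
```

```text
time_s: 17.25
position: [0.4242, 0.2175, 0.2982]
tcp_rot: [-2.568, -1.548, -0.071]
wrist_force: [-0.5, 0.9, -0.3]
width: 0.733
grip_force: 23.9
[ 0.215  0.149 -0.157  1.266  0.15   2.272] [[ 0.469  0.883 -0.033]
 [ 0.876 -0.46   0.146]
 [ 0.113 -0.097 -0.989]]
```

```bash
for i in 1; do python3 -m pendant '[{"fingers":-1,"tx":0,"ty":0,"tz":0,"yaw":-7.15},{"fingers":-1,"tx":0,"ty":0,"tz":0,"yaw":-7.15},{"fingers":-1,"tx":0,"ty":0,"tz":0,"yaw":-7.15},{"fingers":-1,"tx":0,"ty":0,"tz":0,"yaw":-7.15},{"fingers":-1,"tx":0,"ty":0,"tz":0,"yaw":-7.15},{"fingers":-1,"tx":0,"ty":0,"tz":0,"yaw":-7.15},{"fingers":-1,"tx":0,"ty":0,"tz":0,"yaw":-7.15},{"fingers":-1,"tx":0,"ty":0,"tz":0,"yaw":-7.15},{"fingers":-1,"tx":0,"ty":0,"tz":0,"yaw":-7.15},{"fingers":-1,"tx":0,"ty":0,"tz":0,"yaw":-7.15}]' 20; done >/dev/null
python3 -m pendant '[{"fingers":-1,"tx":0,"ty":0,"tz":0,"yaw":-7.15},{"fingers":-1,"tx":0,"ty":0,"tz":0,"yaw":-7.15},{"fingers":-1,"tx":0,"ty":0,"tz":0,"yaw":-7.15},{"fingers":-1,"tx":0,"ty":0,"tz":0,"yaw":-7.15},{"fingers":-1,"tx":0,"ty":0,"tz":0,"yaw":-7.15},{"fingers":-1,"tx":0,"ty":0,"tz":0,"yaw":-7.15},{"fingers":-1,"tx":0,"ty":0,"tz":0,"yaw":-7.15},{"fingers":-1,"tx":0,"ty":0,"tz":0,"yaw":-7.15},{"fingers":-1,"tx":0,"ty":0,"tz":0,"yaw":-7.15},{"fingers":-1,"tx":0,"ty":0,"tz":0,"yaw":-7.15}]' 20 >/dev/null
python3 -m pendant '[{"fingers":-1,"tx":0,"ty":0,"tz":0,"yaw":-7.15},{"fingers":-1,"tx":0,"ty":0,"tz":0,"yaw":-7.15},{"fingers":-1,"tx":0,"ty":0,"tz":0,"yaw":-7.15},{"fingers":-1,"tx":0,"ty":0,"tz":0,"yaw":-7.15},{"fingers":-1,"tx":0,"ty":0,"tz":0,"yaw":-7.15},{"fingers":-1,"tx":0,"ty":0,"tz":0,"yaw":-7.15},{"fingers":-1,"tx":0,"ty":0,"tz":0,"yaw":-7.15},{"fingers":-1,"tx":0,"ty":0,"tz":0,"yaw":-7.15},{"fingers":-1,"tx":0,"ty":0,"tz":0,"yaw":0}]' 20
python3 - <<'E'
from h import *
s=bot.observe();m=R.from_rotvec(s["tcp_rot"]).as_matrix();print(np.round(s["joint_pos"],3),m.round(3))
im=bot.get_image("top");V,U=np.mgrid[0:480,0:640];P=world(im,U,V)
for x in np.arange(.44,.68,.03):
    q=P[(abs(P[...,0]-x)<.008)&(P[...,2]>.155)&(P[...,2]<.18)&(P[...,1]>.36)&(P[...,1]<.6)]
    if len(q)>3: i=q[:,1].argsort()[-3:];print(x.round(2),"ymax",q[i,1].round(3),q[i,2].round(3),len(q))
q=P[(P[...,1]>.47)&(P[...,1]<.75)&(P[...,0]>.35)&(P[...,0]<.7)&(P[...,2]>.01)&(P[...,2]<.15)];print("beyond",len(q),q.min(0) if len(q) else 0,q.max(0) if len(q) else 0)
for t in([.5,.50,.30],[.5,.50,.25],[.40,.42,.08]): print(t,(m.T@(np.array(t)-s["position"])).round(4))
E
```

```text
time_s: 19.67
position: [0.424, 0.2175, 0.298]
tcp_rot: [-2.017, 2.306, 0.203]
wrist_force: [0.2, 0.0, -0.6]
width: 0.733
grip_force: 23.9
[ 0.215  0.149 -0.157  1.266  0.15  -1.223] [[-0.135 -0.99  -0.033]
 [-0.981  0.129  0.146]
 [-0.14   0.052 -0.989]]
0.65 ymax [0.402 0.402 0.405] [0.167 0.171 0.169] 9
0.68 ymax [0.428 0.429 0.43 ] [0.168 0.163 0.167] 56
beyond 100 [0.68737956 0.61966061 0.03475378] [0.69994813 0.6598512  0.07901603]
[0.5, 0.5, 0.3] [-0.2876 -0.0387  0.0366]
[0.5, 0.5, 0.25] [-0.2806 -0.0413  0.086 ]
[0.4, 0.42, 0.08] [-0.1649  0.0385  0.2458]
```

```bash
python3 -m pendant '[{"fingers":-1,"tx":0,"ty":0,"tz":0,"yaw":-7.15},{"fingers":-1,"tx":0,"ty":0,"tz":0,"yaw":-7.15},{"fingers":-1,"tx":0,"ty":0,"tz":0,"yaw":0}]' 20
cat >> h.py <<'E'
def need(*ts):
    s=bot.observe();m=R.from_rotvec(s["tcp_rot"]).as_matrix();print("pos",s["position"].round(4) if hasattr(s["position"],"round") else s["position"],"x",m[:,0].round(3),"z",m[:,2].round(3),"j",np.round(s["joint_pos"],2))
    for t in ts: print(t,(m.T@(np.array(t)-s["position"])).round(4))
E
python3 -c "
from h import *
need([.5,.475,.298],[.5,.475,.19])"
```

```text
time_s: 19.97
position: [0.4236, 0.2177, 0.2974]
tcp_rot: [-2.275, 2.031, 0.188]
wrist_force: [-0.3, -0.6, -1.7]
width: 0.738
grip_force: 23.9
pos [0.4236 0.2177 0.2974] x [ 0.11  -0.983 -0.148] z [-0.034  0.145 -0.989] j [ 0.22  0.15 -0.16  1.27  0.15 -1.47]
[0.5, 0.475, 0.298] [-0.2445 -0.1052  0.0342]
[0.5, 0.475, 0.19] [-0.2285 -0.1071  0.141 ]
```

```bash
python3 -m pendant '[{"fingers":-1,"tx":-0.035,"ty":-0.015,"tz":0.005,"yaw":0},{"fingers":-1,"tx":-0.035,"ty":-0.015,"tz":0.005,"yaw":0},{"fingers":-1,"tx":-0.035,"ty":-0.015,"tz":0.005,"yaw":0},{"fingers":-1,"tx":-0.035,"ty":-0.015,"tz":0.005,"yaw":0},{"fingers":-1,"tx":-0.035,"ty":-0.015,"tz":0.005,"yaw":0},{"fingers":-1,"tx":-0.035,"ty":-0.015,"tz":0.005,"yaw":0},{"fingers":-1,"tx":-0.035,"ty":-0.015,"tz":0.005,"yaw":0},{"fingers":-1,"tx":0,"ty":0,"tz":0,"yaw":0},{"fingers":-1,"tx":0,"ty":0,"tz":0,"yaw":0}]' 20
python3 - <<'E'
from h import *
need([.5,.475,.25],[.5,.475,.19],[.5,.50,.155])
for c in("wrist","scene"):
    im=bot.get_image(c);V,U=np.mgrid[0:480,0:640];P=world(im,U,V)
    for x in np.arange(.46,.56,.02):
        q=P[(abs(P[...,0]-x)<.006)&(P[...,2]>.155)&(P[...,2]<.175)&(P[...,1]>.38)&(P[...,1]<.52)]
        if len(q)>3: print(c,x.round(2),"y",q[:,1].min().round(3),q[:,1].max().round(3),len(q))
E
```

```text
time_s: 20.72
position: [0.4992, 0.4773, 0.2949]
tcp_rot: [-2.272, 2.039, 0.19]
wrist_force: [0.6, -0.9, -2.0]
width: 0.733
grip_force: 23.9
pos [0.4992 0.4773 0.2949] x [ 0.105 -0.984 -0.147] z [-0.037  0.144 -0.989] j [ 0.59  0.55  0.42  1.39  0.14 -1.09]
[0.5, 0.475, 0.25] [ 0.009  -0.0015  0.0441]
[0.5, 0.475, 0.19] [ 0.0178 -0.0028  0.1034]
[0.5, 0.5, 0.155] [-0.0016 -0.0062  0.1416]
wrist 0.46 y 0.38 0.459 2398
wrist 0.48 y 0.38 0.46 2523
wrist 0.5 y 0.38 0.463 2626
wrist 0.52 y 0.38 0.464 2725
wrist 0.54 y 0.382 0.468 2764
wrist 0.56 y 0.384 0.471 2763
scene 0.46 y 0.38 0.458 80
scene 0.48 y 0.38 0.459 86
scene 0.5 y 0.38 0.463 89
scene 0.52 y 0.381 0.465 106
scene 0.54 y 0.381 0.468 101
scene 0.56 y 0.394 0.471 85
```

```bash
python3 -m pendant '[{"fingers":-1,"tx":0.006,"ty":-0.001,"tz":0.035,"yaw":0},{"fingers":-1,"tx":0.006,"ty":-0.001,"tz":0.035,"yaw":0},{"fingers":-1,"tx":0.005,"ty":-0.001,"tz":0.03,"yaw":0},{"fingers":-1,"tx":0,"ty":0,"tz":0.004,"yaw":0},{"fingers":-1,"tx":-0.002,"ty":0,"tz":0.004,"yaw":0},{"fingers":-1,"tx":-0.003,"ty":0,"tz":0.003,"yaw":0},{"fingers":-1,"tx":-0.003,"ty":0,"tz":0.003,"yaw":0},{"fingers":-1,"tx":0,"ty":0,"tz":0,"yaw":0}]' 20
python3 - <<'E'
from h import *
need()
wlook()
E
```

```text
time_s: 21.48
position: [0.4997, 0.485, 0.1841]
tcp_rot: [-2.274, 2.03, 0.188]
wrist_force: [-0.5, -0.5, -1.7]
width: 0.737
grip_force: 23.9
pos [0.4997 0.485  0.1841] x [ 0.111 -0.982 -0.15 ] z [-0.033  0.147 -0.989] j [ 0.6   0.59  0.19  1.12  0.14 -1.08]
tcp [0.4996 0.4848 0.1839] F [-0.5 -0.  -1.2]
rim inl 313 of 694 r 0.0321 centre [0.5006 0.4789 0.2204] axis [ 0.091 -0.331  0.939] tilt 5.5
foot centre [0.4937 0.5038 0.15  ] low corner [0.5219 0.5038 0.1473] low lip [0.5315 0.4789 0.2174]
```

```bash
python3 -m pendant '[{"fingers":-1,"tx":-0.002,"ty":0,"tz":-0.012,"yaw":0},{"fingers":-1,"tx":0.033,"ty":0,"tz":-0.005,"yaw":0},{"fingers":-1,"tx":0.001,"ty":0,"tz":0.007,"yaw":0},{"fingers":-1,"tx":0.001,"ty":0,"tz":0.008,"yaw":0},{"fingers":-1,"tx":-0.0045,"ty":0,"tz":0.004,"yaw":0},{"fingers":-1,"tx":-0.0045,"ty":0,"tz":0.003,"yaw":0},{"fingers":-1,"tx":-0.0045,"ty":0,"tz":0.002,"yaw":0},{"fingers":-1,"tx":-0.0045,"ty":0,"tz":0.002,"yaw":0},{"fingers":-1,"tx":0,"ty":0,"tz":0,"yaw":0}]' 20
python3 - <<'E'
from h import *
need()
wlook()
E
```

```text
time_s: 22.33
position: [0.5017, 0.4722, 0.1735]
tcp_rot: [-2.273, 2.028, 0.186]
wrist_force: [1.5, -1.7, 12.9]
width: 0.733
grip_force: 22.0
pos [0.5017 0.4722 0.1735] x [ 0.111 -0.982 -0.15 ] z [-0.031  0.148 -0.989] j [ 0.58  0.58  0.15  1.08  0.14 -1.1 ]
tcp [0.5017 0.4721 0.1735] F [ 0.4 -1.6 12.6]
rim inl 342 of 653 r 0.0316 centre [0.5044 0.4447 0.2033] axis [ 0.108 -0.976  0.188] tilt 29.9
foot centre [0.4963 0.5179 0.1892] low corner [0.5019 0.5179 0.1859] low lip [0.5106 0.4447 0.1997]
```

```bash
python3 -m pendant '[{"fingers":-1,"tx":-0.009,"ty":0,"tz":-0.003,"yaw":0},{"fingers":-1,"tx":-0.009,"ty":0,"tz":0.003,"yaw":0},{"fingers":-1,"tx":-0.002,"ty":0,"tz":0.004,"yaw":0},{"fingers":-1,"tx":-0.002,"ty":0,"tz":0.004,"yaw":0},{"fingers":-1,"tx":-0.002,"ty":0,"tz":0.004,"yaw":0},{"fingers":-1,"tx":-0.001,"ty":0,"tz":0.0045,"yaw":0},{"fingers":-1,"tx":-0.001,"ty":0,"tz":0.0045,"yaw":0},{"fingers":-1,"tx":0,"ty":0,"tz":0.0045,"yaw":0},{"fingers":-1,"tx":0,"ty":0,"tz":0.0045,"yaw":0},{"fingers":-1,"tx":0,"ty":0,"tz":0,"yaw":0}]' 20
python3 - <<'E'
from h import *
need()
wlook()
E
```

```text
time_s: 23.27
position: [0.497, 0.5061, 0.1485]
tcp_rot: [-2.272, 2.02, 0.195]
wrist_force: [-3.8, 14.8, 16.4]
width: 0.731
grip_force: 50.8
pos [0.497  0.5061 0.1485] x [ 0.114 -0.981 -0.158] z [-0.032  0.155 -0.987] j [ 0.62  0.63  0.16  1.04  0.15 -1.06]
tcp [0.497  0.506  0.1487] F [-3.2 15.6 15.7]
rim inl 542 of 667 r 0.0316 centre [0.4994 0.4821 0.192 ] axis [ 0.081 -0.705  0.705] tilt 6.6
foot centre [0.4933 0.535  0.1392] low corner [0.5144 0.535  0.1367] low lip [0.5226 0.4821 0.1894]
```

```bash
python3 -m pendant '[{"fingers":-1,"tx":0,"ty":0,"tz":0.0045,"yaw":0},{"fingers":-1,"tx":0.001,"ty":0,"tz":0.0045,"yaw":0},{"fingers":-1,"tx":0.001,"ty":0,"tz":0.0045,"yaw":0},{"fingers":-1,"tx":0.002,"ty":0,"tz":0.0045,"yaw":0},{"fingers":-1,"tx":0.002,"ty":0,"tz":0.0045,"yaw":0},{"fingers":-1,"tx":0,"ty":0,"tz":0,"yaw":0}]' 20
python3 - <<'E'
from h import *
wlook()
E
```

```text
time_s: 23.87
position: [0.4963, 0.5036, 0.1244]
tcp_rot: [-2.273, 2.021, 0.196]
wrist_force: [-3.7, 18.9, 10.9]
width: 0.736
grip_force: 57.2
tcp [0.4963 0.5036 0.1245] F [-3.  19.9  8.5]
rim inl 283 of 657 r 0.0308 centre [0.4976 0.4914 0.1749] axis [ 0.008 -0.006  1.   ] tilt 0.4
foot centre [0.497  0.4919 0.0999] low corner [0.527  0.4919 0.0997] low lip [0.5306 0.4914 0.1747]
```

```bash
python3 -m pendant '[{"fingers":-1,"tx":-0.02,"ty":0,"tz":-0.003,"yaw":0},{"fingers":-1,"tx":-0.025,"ty":0,"tz":0,"yaw":0},{"fingers":-1,"tx":0,"ty":0,"tz":0,"yaw":0}]' 20
python3 - <<'E'
from h import *
im,P=wlook();need([.49,.55,.06])
m=(np.hypot(P[...,0]-.49,P[...,1]-.55)<.06)&(P[...,2]<.09);print("bench z under",np.percentile(P[m][:,2],[50,98]) if m.sum() else None)
i=bot.get_image("top")
for u,v in((20,250),(20,325)): print(plane(i,u,v,.04))
i=bot.get_image("scene")
for u,v in((520,182),(540,228),(592,228)): print(plane(i,u,v,.03))
for d in bot.masks_of("scene","cup_center"):
    V,U=np.mgrid[0:480,0:640];S=world(i,U,V);q=S[d["region"]];print(d["score"].__round__(2),len(q),np.median(q,0).round(3),q.min(0).round(3),q.max(0).round(3))
E
```

```text
time_s: 24.22
position: [0.4902, 0.5457, 0.1318]
tcp_rot: [-2.278, 2.027, 0.191]
wrist_force: [0.4, -0.8, -1.2]
width: 0.736
grip_force: 56.5
tcp [0.4903 0.5438 0.1311] F [-0.2 -0.4 -0.7]
rim inl 293 of 656 r 0.0308 centre [0.4917 0.5335 0.1824] axis [ 0.014 -0.036  0.999] tilt 0.8
foot centre [0.4907 0.5362 0.1074] low corner [0.5207 0.5362 0.107 ] low lip [0.5247 0.5335 0.1819]
pos [0.4905 0.5424 0.1307] x [ 0.112 -0.983 -0.148] z [-0.037  0.144 -0.989] j [ 0.67  0.68  0.22  1.05  0.14 -1.01]
[0.49, 0.55, 0.06] [ 0.0029 -0.0018  0.071 ]
bench z under [-0.000602    0.00076456]
[0.55771427 0.60455655 0.04      ]
[0.38827284 0.59042054 0.04      ]
[0.37393906 0.62415308 0.03      ]
[0.55933716 0.6126091  0.03      ]
[0.5874216  0.77131784 0.03      ]
0.72 420 [0.491 0.528 0.147] [ 0.338 -0.213 -0.003] [1.309 0.62  1.295]
0.69 306 [ 0.496 -0.141  0.034] [ 0.476 -0.164 -0.001] [ 0.526 -0.118  0.065]
0.67 307 [ 0.65  -0.042  0.031] [ 0.633 -0.065 -0.003] [ 0.683 -0.02   0.06 ]
```

```bash
python3 -m pendant '[{"fingers":-1,"tx":0.008,"ty":0,"tz":0.03,"yaw":0},{"fingers":-1,"tx":0.006,"ty":0,"tz":0.03,"yaw":0},{"fingers":-1,"tx":0.005,"ty":0,"tz":0.028,"yaw":0},{"fingers":-1,"tx":0.001,"ty":0,"tz":0.007,"yaw":0},{"fingers":-1,"tx":0.001,"ty":0,"tz":0.006,"yaw":0},{"fingers":-1,"tx":0.001,"ty":0,"tz":0.006,"yaw":0},{"fingers":-1,"tx":0,"ty":0,"tz":0,"yaw":0}]' 20
python3 - <<'E'
from h import *
wlook();need()
E
```

```text
time_s: 25.05
position: [0.4908, 0.5363, 0.0249]
tcp_rot: [-2.274, 2.03, 0.189]
wrist_force: [-1.5, -2.0, 1.8]
width: 0.737
grip_force: 56.6
tcp [0.4911 0.5363 0.0252] F [-0.  -1.   0.8]
rim inl 286 of 656 r 0.0308 centre [0.4922 0.5243 0.0754] axis [ 0.017 -0.022  1.   ] tilt 1.0
foot centre [4.909e-01 5.260e-01 5.000e-04] low corner [ 0.5209  0.526  -0.    ] low lip [0.5252 0.5243 0.0749]
pos [0.4911 0.5363 0.0251] x [ 0.111 -0.982 -0.15 ] z [-0.033  0.147 -0.989] j [ 0.67  0.76  0.08  0.82  0.14 -1.01]
```

```bash
python3 -m pendant '[{"fingers":-1,"tx":0,"ty":0,"tz":0.003,"yaw":0},{"fingers":-1,"tx":0,"ty":0,"tz":0,"yaw":0},{"fingers":1,"tx":0,"ty":0,"tz":0,"yaw":0},{"fingers":1,"tx":0,"ty":0,"tz":0,"yaw":0},{"fingers":1,"tx":0,"ty":0,"tz":0,"yaw":0},{"fingers":1,"tx":0,"ty":0,"tz":0,"yaw":0},{"fingers":1,"tx":0,"ty":0,"tz":-0.02,"yaw":0},{"fingers":1,"tx":0,"ty":0,"tz":-0.03,"yaw":0},{"fingers":1,"tx":0,"ty":0,"tz":-0.04,"yaw":0},{"fingers":1,"tx":0,"ty":0,"tz":-0.04,"yaw":0}]' 20
python3 -m pendant '[{"fingers":1,"tx":0,"ty":0,"tz":-0.04,"yaw":0},{"fingers":1,"tx":0,"ty":0,"tz":-0.04,"yaw":0},{"fingers":1,"tx":0,"ty":0,"tz":0,"yaw":0}]'
python3 - <<'E'
from h import *
need()
for c in("wrist","scene"):
    i=bot.get_image(c);V,U=np.mgrid[0:480,0:640];S=world(i,U,V)
    m=(np.hypot(S[...,0]-.491,S[...,1]-.527)<.055)&(S[...,2]>.068)&(S[...,2]<.085);q=S[m];print(c,len(q))
    if len(q)>10:
        print(q.min(0).round(3),q.max(0).round(3),cv2.minEnclosingCircle(q[:,:2].astype(np.float32)));n=np.linalg.svd(q-q.mean(0))[2][2];print(n.round(3))
E
```

```text
time_s: 25.98
position: [0.494, 0.5163, 0.149]
tcp_rot: [-2.277, 2.033, 0.19]
wrist_force: [1.0, 0.7, -0.2]
width: 0.999
grip_force: 0.0
time_s: 26.23
position: [0.5008, 0.5067, 0.237]
tcp_rot: [-2.267, 2.023, 0.184]
wrist_force: [0.1, 1.3, 0.5]
width: 1.004
grip_force: 0.0
pos [0.5008 0.5067 0.237 ] x [ 0.111 -0.982 -0.154] z [-0.025  0.153 -0.988] j [ 0.62  0.59  0.33  1.24  0.14 -1.06]
wrist 1278
[0.457 0.512 0.068] [0.522 0.577 0.077] ((0.4898489713668823, 0.5447172522544861), 0.03314019739627838)
[-0.001  0.011  1.   ]
scene 98
[0.457 0.522 0.068] [0.525 0.579 0.083] ((0.4913453459739685, 0.5478432774543762), 0.03529205918312073)
[-0.003 -0.081 -0.997]
```

```bash
python3 -m pendant '[{"fingers":0,"tx":0.037,"ty":0,"tz":-0.005,"yaw":0},{"fingers":0,"tx":0.037,"ty":0,"tz":-0.005,"yaw":0},{"fingers":0,"tx":0.037,"ty":0.004,"tz":-0.005,"yaw":0},{"fingers":0,"tx":0.037,"ty":0.004,"tz":-0.005,"yaw":0},{"fingers":0,"tx":0.037,"ty":0.004,"tz":-0.005,"yaw":0},{"fingers":0,"tx":0.037,"ty":0.004,"tz":-0.005,"yaw":0},{"fingers":0,"tx":0.037,"ty":0,"tz":-0.005,"yaw":0},{"fingers":0,"tx":0.02,"ty":0,"tz":-0.003,"yaw":0},{"fingers":0,"tx":0,"ty":0,"tz":0,"yaw":0}]'
python3 - <<'E'
from h import *
i=bot.get_image("wrist");V,U=np.mgrid[0:480,0:640];P=world(i,U,V);px=i["pixels"].astype(int)
m=(px.max(2)<70)&(P[...,2]>.125)&(P[...,2]<.16)&(abs(P[...,0]-.467)<.05)&(abs(P[...,1]-.222)<.09);q=P[m];print(len(q))
if len(q)>20:
    b=cv2.fitLine(q[:,:2].astype(np.float32),cv2.DIST_HUBER,0,.01,.01).ravel();t=(q[:,:2]-b[2:])@b[:2];print(b,b[2:]+b[:2]*(t.min()+t.max())/2,t.min(),t.max(),np.median(q[:,2]),np.percentile(q[:,2],95))
print(bot.observe()["width"]);need([.467,.222,.20],[.467,.222,.141])
for d in bot.spot_point("wrist","guard_handle")[:2]:
    u,v=np.round(d["at"]).astype(int);print(d["score"],u,v,world(i,np.array(u),np.array(v)))
E
```

```text
time_s: 27.08
position: [0.5134, 0.22, 0.2223]
tcp_rot: [-2.274, 2.038, 0.19]
wrist_force: [0.6, -0.3, -0.3]
width: 0.501
grip_force: 0.0
4903
[ 0.10194461 -0.9947901   0.4744155   0.19109619] [0.47116481 0.22281698] -0.10597039787544969 0.042196560907446015 0.14395335834506423 0.14564812328298646
0.4962259676527808
pos [0.5133 0.2219 0.2225] x [ 0.107 -0.983 -0.148] z [-0.038  0.145 -0.989] j [ 0.19  0.35 -0.09  1.14  0.15 -1.49]
[0.467, 0.222, 0.2] [-0.0018  0.0455  0.024 ]
[0.467, 0.222, 0.141] [0.007  0.0443 0.0823]
0.87 391 239 [0.47041217 0.21968818 0.14584076]
```

```bash
python3 -m pendant '[{"fingers":0,"tx":0,"ty":0.04,"tz":0,"yaw":0},{"fingers":0,"tx":0,"ty":0.001,"tz":0,"yaw":0},{"fingers":0,"tx":0.004,"ty":0,"tz":0.03,"yaw":0},{"fingers":0,"tx":0.004,"ty":0,"tz":0.03,"yaw":0},{"fingers":0,"tx":0.002,"ty":0,"tz":0.02,"yaw":0},{"fingers":0,"tx":0,"ty":0,"tz":0,"yaw":0},{"fingers":-1,"tx":0,"ty":0,"tz":0,"yaw":0},{"fingers":-1,"tx":0,"ty":0,"tz":0,"yaw":0},{"fingers":-1,"tx":0,"ty":0,"tz":0,"yaw":0},{"fingers":-1,"tx":0,"ty":0,"tz":0,"yaw":0}]' 35
python3 -m pendant '[{"fingers":-1,"tx":0,"ty":0,"tz":0,"yaw":0},{"fingers":-1,"tx":0,"ty":0,"tz":0,"yaw":0}]'
python3 -c "
from h import *
need([.466,.222,.202],[.478,.222,.263],[.504,.222,.319])"
```

```text
time_s: 28.02
position: [0.4722, 0.2213, 0.1455]
tcp_rot: [-2.275, 2.03, 0.187]
wrist_force: [1.5, -0.4, -0.5]
width: 0.0
grip_force: 0.0
time_s: 28.18
position: [0.4717, 0.221, 0.1449]
tcp_rot: [-2.275, 2.031, 0.188]
wrist_force: [-0.5, 0.3, 0.5]
width: 0.001
grip_force: 0.0
pos [0.4717 0.221  0.1449] x [ 0.111 -0.983 -0.148] z [-0.034  0.145 -0.989] j [ 0.2   0.33 -0.33  0.91  0.15 -1.48]
[0.466, 0.222, 0.202] [-0.0101  0.0065 -0.0562]
[0.478, 0.222, 0.263] [-0.0178 -0.0043 -0.1169]
[0.504, 0.222, 0.319] [-0.0233 -0.0291 -0.1732]
```

Run:
```python
from h import *
for c in("wrist","scene"):
    i=bot.get_image(c);V,U=np.mgrid[0:480,0:640];S=world(i,U,V)
    q=S[(np.hypot(S[...,0]-.4717,S[...,1]-.221)<.035)&(S[...,2]>.12)&(S[...,2]<.24)]
    for z in np.arange(.13,.235,.008):
        k=q[abs(q[:,2]-z)<.004]
        if len(k): print(c,z.round(3),len(k),"x",k[:,0].min().round(3),k[:,0].max().round(3),"y",k[:,1].min().round(3),k[:,1].max().round(3))
```

```text
wrist 0.138 369 x 0.461 0.479 y 0.186 0.222
wrist 0.146 1933 x 0.463 0.479 y 0.186 0.219
wrist 0.154 397 x 0.46 0.485 y 0.206 0.213
wrist 0.162 808 x 0.459 0.486 y 0.205 0.213
wrist 0.17 951 x 0.459 0.486 y 0.204 0.212
wrist 0.178 871 x 0.459 0.486 y 0.203 0.211
wrist 0.186 1478 x 0.455 0.494 y 0.199 0.225
wrist 0.194 3504 x 0.445 0.503 y 0.195 0.225
wrist 0.202 7003 x 0.437 0.507 y 0.195 0.225
wrist 0.21 4048 x 0.437 0.507 y 0.191 0.224
wrist 0.218 4321 x 0.438 0.507 y 0.189 0.222
wrist 0.226 6594 x 0.45 0.501 y 0.188 0.202
wrist 0.234 4588 x 0.45 0.5 y 0.186 0.201
scene 0.138 17 x 0.469 0.477 y 0.189 0.247
scene 0.146 48 x 0.464 0.48 y 0.188 0.256
scene 0.154 5 x 0.467 0.481 y 0.21 0.223
scene 0.162 9 x 0.469 0.485 y 0.208 0.221
scene 0.17 8 x 0.467 0.488 y 0.207 0.213
scene 0.178 5 x 0.47 0.481 y 0.205 0.208
scene 0.186 4 x 0.469 0.479 y 0.203 0.207
scene 0.194 6 x 0.448 0.486 y 0.2 0.206
scene 0.202 20 x 0.447 0.501 y 0.196 0.221
scene 0.21 17 x 0.469 0.501 y 0.197 0.217
scene 0.218 10 x 0.462 0.49 y 0.192 0.205
scene 0.226 10 x 0.461 0.492 y 0.19 0.198
scene 0.234 8 x 0.486 0.497 y 0.192 0.2
```

```bash
python3 -m pendant '[{"fingers":0,"tx":-0.003,"ty":0,"tz":-0.02,"yaw":0},{"fingers":0,"tx":0,"ty":0,"tz":0,"yaw":0},{"fingers":0,"tx":0,"ty":0,"tz":0,"yaw":0},{"fingers":0,"tx":0,"ty":0,"tz":0,"yaw":0},{"fingers":0,"tx":0.003,"ty":0,"tz":0.02,"yaw":0},{"fingers":0,"tx":0.004,"ty":0,"tz":0.025,"yaw":0},{"fingers":0,"tx":0,"ty":0,"tz":0.004,"yaw":0},{"fingers":0,"tx":0,"ty":0,"tz":0,"yaw":0},{"fingers":-1,"tx":0,"ty":0,"tz":0,"yaw":0},{"fingers":-1,"tx":0,"ty":0,"tz":0,"yaw":0}]' 35
python3 -m pendant '[{"fingers":-1,"tx":0,"ty":0,"tz":0,"yaw":0},{"fingers":-1,"tx":0,"ty":0,"tz":0,"yaw":0},{"fingers":-1,"tx":0,"ty":0,"tz":0,"yaw":0}]'
python3 -c "
from h import *
need()"
```

```text
time_s: 29.12
position: [0.4714, 0.2214, 0.116]
tcp_rot: [-2.275, 2.031, 0.188]
wrist_force: [0.0, -1.0, -0.1]
width: 0.226
grip_force: 0.0
time_s: 29.37
position: [0.4689, 0.2211, 0.1159]
tcp_rot: [-2.277, 2.032, 0.192]
wrist_force: [-8.1, -2.2, 6.9]
width: 0.148
grip_force: 34.5
pos [0.4689 0.2211 0.1159] x [ 0.11  -0.983 -0.148] z [-0.038  0.145 -0.989] j [ 0.2   0.36 -0.37  0.84  0.15 -1.48]
```

```bash
python3 -m pendant '[{"fingers":-1,"tx":-0.0015,"ty":0.0015,"tz":-0.01,"yaw":0},{"fingers":-1,"tx":-0.0015,"ty":0.001,"tz":-0.01,"yaw":0},{"fingers":-1,"tx":-0.003,"ty":0.002,"tz":-0.02,"yaw":0},{"fingers":-1,"tx":-0.003,"ty":0.002,"tz":-0.02,"yaw":0},{"fingers":-1,"tx":-0.003,"ty":-0.003,"tz":-0.02,"yaw":0},{"fingers":-1,"tx":-0.003,"ty":-0.003,"tz":-0.02,"yaw":0},{"fingers":-1,"tx":-0.003,"ty":-0.003,"tz":-0.02,"yaw":0},{"fingers":-1,"tx":0,"ty":0,"tz":0,"yaw":0}]'
python3 -c "
from h import *
need([.4689+.0315,.225,.1159+.178])"
```

```text
time_s: 30.03
position: [0.4738, 0.2217, 0.2399]
tcp_rot: [-2.277, 2.032, 0.19]
wrist_force: [-13.7, -1.9, -0.5]
width: 0.146
grip_force: 35.1
pos [0.4738 0.2217 0.2399] x [ 0.111 -0.983 -0.148] z [-0.037  0.145 -0.989] j [ 0.2   0.27 -0.16  1.15  0.15 -1.48]
[0.5004, 0.225, 0.2939] [-0.0083 -0.0257 -0.0538]
```

```bash
python3 -m pendant '[{"fingers":-1,"tx":-0.003,"ty":-0.008,"tz":-0.018,"yaw":0},{"fingers":-1,"tx":-0.003,"ty":-0.0085,"tz":-0.018,"yaw":0},{"fingers":-1,"tx":-0.0025,"ty":-0.009,"tz":-0.018,"yaw":0},{"fingers":-1,"tx":0,"ty":0,"tz":0,"yaw":0},{"fingers":-1,"tx":0,"ty":0,"tz":0,"yaw":0},{"fingers":-1,"tx":0,"ty":0,"tz":0,"yaw":0}]'
python3 - <<'E'
from h import *
need()
V,U=np.mgrid[0:480,0:640]
for c in("scene","top","wrist"):
    i=bot.get_image(c);S=world(i,U,V)
    if c!="wrist":
        for d in bot.spot_point(c,"guard_handle")[:1]+bot.spot_point(c,"guard_hinge")[:1]:
            u,v=np.round(d["at"]).astype(int);print(c,d["score"].__round__(2),world(i,u,v).round(3))
    # pull bar: dark pixels within the bar's band, sideways of the fingers
    px=i["pixels"].astype(int);m=(px.max(2)<75)&(np.abs(S[...,1]-.222)>.04)&(np.abs(S[...,1]-.222)<.08)&(abs(S[...,0]-.5)<.03)&(S[...,2]>.27)&(S[...,2]<.36);q=S[m];print(c,"bar",len(q),np.median(q,0).round(4) if len(q) else 0)
    m=(S[...,0]>.40)&(S[...,0]<.7)&(abs(S[...,1]-.30)<.008)&(S[...,2]>.19);q=S[m]
    if c!="wrist" and len(q)>5:
        o=q[q[:,0].argsort()][::max(1,len(q)//10)];print(o.round(3).tolist())
    if c=="top":
        q=S[(np.hypot(S[...,0]-.52,S[...,1]+.281)<.07)&(S[...,2]>.1)&(S[...,2]<.12)];print("jar",cv2.minEnclosingCircle(q[:,:2].astype(np.float32)) if len(q)>5 else 0)
        for n in("jar_lid","glaze_bottle","test_bowl","glaze_brush","sieve"):
            d=bot.spot_point(c,n)[:1]
            if d: u,v=np.round(d[0]["at"]).astype(int);print(n,u,v)
E
```

```text
time_s: 30.53
position: [0.4958, 0.2245, 0.2915]
tcp_rot: [-2.281, 2.036, 0.199]
wrist_force: [-27.5, -5.6, 12.5]
width: 0.147
grip_force: 36.6
pos [0.4958 0.2245 0.2915] x [ 0.11  -0.983 -0.148] z [-0.045  0.144 -0.989] j [ 0.2   0.3   0.02  1.31  0.15 -1.49]
scene 0.74 [0.533 0.208 0.355]
scene 0.94 [0.706 0.247 0.198]
scene bar 115 [0.499  0.1811 0.3161]
[[0.465, 0.293, 0.271], [0.493, 0.3, 0.273], [0.522, 0.301, 0.274], [0.55, 0.298, 0.27], [0.578, 0.297, 0.271], [0.603, 0.308, 0.267], [0.626, 0.308, 0.258], [0.642, 0.298, 0.244], [0.662, 0.295, 0.227], [0.678, 0.301, 0.212], [0.698, 0.301, 0.195]]
top 0.91 [0.472 0.179 0.446]
top 0.9 [0.694 0.245 0.204]
top bar 213 [0.4965 0.1785 0.3158]
[[0.451, 0.301, 0.273], [0.456, 0.294, 0.274], [0.461, 0.293, 0.276], [0.464, 0.293, 0.278], [0.468, 0.296, 0.274], [0.472, 0.303, 0.274], [0.476, 0.294, 0.272], [0.479, 0.296, 0.272], [0.48, 0.292, 0.276], [0.484, 0.295, 0.315], [0.698, 0.298, 0.196]]
jar ((0.5190023183822632, -0.2819611728191376), 0.0502048134803772)
jar_lid 413 184
glaze_bottle 485 218
test_bowl 336 149
sieve 166 375
wrist bar 5255 [0.5022 0.1656 0.3146]
```

```bash
python3 -m pendant '[{"fingers":-1,"tx":0,"ty":0.003,"tz":-0.002,"yaw":0},{"fingers":-1,"tx":0,"ty":0.003,"tz":-0.002,"yaw":0},{"fingers":-1,"tx":0,"ty":0,"tz":-0.001,"yaw":0},{"fingers":-1,"tx":0,"ty":0,"tz":0,"yaw":0},{"fingers":-1,"tx":0,"ty":0,"tz":0,"yaw":0},{"fingers":-1,"tx":0,"ty":0,"tz":0,"yaw":0}]'
python3 - <<'E'
from h import *
need();V,U=np.mgrid[0:480,0:640]
i=bot.get_image("scene");S=world(i,U,V);px=i["pixels"].astype(int)
m=(px.max(2)<75)&(np.abs(S[...,1]-.222)>.04)&(np.abs(S[...,1]-.222)<.08)&(abs(S[...,0]-.5)<.03)&(S[...,2]>.27)&(S[...,2]<.36);print(np.median(S[m],0).round(4),np.percentile(S[m][:,2],90))
# angle from the side frame: line hinge->break, and front sheet slope
for a,b in((.51,.575),(.61,.69)):
    q=S[(S[...,0]>a)&(S[...,0]<b)&(abs(S[...,1]-.30)<.012)&(S[...,2]>.19)];l=cv2.fitLine(q[:,[0,2]].astype(np.float32),cv2.DIST_HUBER,0,.01,.01).ravel();print(a,len(q),np.degrees(np.arctan(l[1]/l[0])))
q=S[(np.hypot(S[...,0]-.491,S[...,1]-.546)<.055)&(S[...,2]>.068)&(S[...,2]<.085)];print("beaker rim",len(q),q.mean(0))
E
```

```text
time_s: 31.63
position: [0.4984, 0.2248, 0.2964]
tcp_rot: [-2.273, 2.028, 0.185]
wrist_force: [10.5, 7.5, -12.3]
width: 0.149
grip_force: 34.7
pos [0.4984 0.2248 0.2964] x [ 0.111 -0.982 -0.15 ] z [-0.03   0.147 -0.989] j [ 0.2   0.29  0.02  1.3   0.15 -1.49]
[0.5016 0.1812 0.3198] 0.32355126011334034
0.51 178 -4.4117126
0.61 343 -43.524128
beaker rim 88 [0.48647269 0.55506251 0.075154  ]
```

```bash
python3 -c "
from station import bot
print(bot.sign_off())"
```

```text
the job is handed in; nothing more can be done
None
```

I handed the job in at about 32 s: all seven balls are in the white jar, the empty beaker stands upright on the bench, and the gripper is holding the mill guard at about 44 degrees. The jar, lid, bottle, bowl and sieve last showed where they started. The brush was not re-checked at the end, and sign-off returned no verdict.

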